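# Sort the vial-box lane and scan the full box

### The arm

A 6-joint arm with a two-finger parallel gripper is mounted at the origin on the work surface. World frame = base frame: x ahead of the robot, y to its left, z up, the work surface at z = 0. Lengths are in m, angles in degrees, forces in N, time in s.
With the tool pointing down it reaches from about 0.35 to 0.875 m from the base axis. Payload 4.2 kg.
Tool frame: the origin (TCP) lies between the finger pads; the fingertips stand 17 mm ahead of it and the grasp point (between the pads) lies 2 mm behind it; z points along the fingers, y is the direction in which the jaws open and shut (so a half turn about z gives the same grasp; the last joint's range is limited). The gripper opens to 87 mm and grips with 3 to 60 N. Pads are 19 mm wide; open, the fingers measure 117 mm over their backs; the gripper's body (75 mm by 190 mm) begins 51 mm behind the grasp point.
Start: joints at [-49.297, 22.042, 0.453, 0, -68.411, -14.817], TCP at [0.273, -0.562, 0.24] pointing down, gripper open.
Joint ranges: [-179.83, 179.83], [-69.29, 118.12], [-61.27, 80.66], [-181.25, 117.63], [-171.15, -9.14], [-177.46, 177.46]. Speed limits (degrees/s): [159.86, 159.86, 180, 180, 180, 180].

### API

Orientations are given as a 3x3 rotation matrix whose columns are the frame's x, y, z axes.
In Python, from station import r gives the robot as it stands.
- The arm moves only by the shell command python3 -m creep 'ROWS'. ROWS is JSON, a list of rows, each a list of 7 numbers: the opening, from 0 (shut) to 1 (fully open), then the shift along the tool's x, y, z scaled (see below), then the turn, a rotation vector about the tool's x, y, z scaled (see below). A call has 1 to 5 rows; each row is the pose to reach, as a shift and turn from the pose measured when the call began, along the tool's axes at that moment, turning the shorter way round; what a row does not reach only later rows make up. The controller multiplies each number of a shift by 300 mm and each number of a turn by 180 degrees. A row lasts 1/12 s, in which the tool goes at most 41.7 mm and 7.16 degrees, less where a joint would pass 70% of its speed; a pose out of reach is approached as far as the arm can. A call with a number of a shift or a turn outside -1 to 1 is refused whole. A call with a gripper value outside its range is refused whole. The fingers move at their own pace and stop on an object; the grip force is fixed at half the most. Time passes only in rows, so rows that repeat a pose let the fingers close. It gives the time, the measured TCP pose, the force and the opening at its end, in the units of the state.
- r.sense(): the state, without advancing time (a new reading comes with each control period).
- r.capture(name): name is "side" or "top"; returns the picture (400x640x3 uint8, blue, green, red); there is no depth.
- r.camera_model(name): a dict with "mtx" (3x3 intrinsics, pixels), "R" (3x3) and "t" (3): a world point X has camera coordinates R X + t. Camera axes: x right, y down, z forward; pixel columns grow to the right and rows downward; lengths in m; the calibration is good to about 2 mm. A picture is of the moment at which its call begins. camera_model takes no time and is no camera call.
- r.finish_job(): hands the job in, once; it reports no verdict.
Trained networks look in the newest picture that a camera, given by its name, has taken for a name from the list of things; names that differ only in an ending like _2 or _b are one class to them, and where a whole thing is asked for, a point or a joint stands for the part that bears it (a point fixed in the world has none). Each returns a list of dicts, best first, with "score" (0 to 1); they miss things now and then, are a little off and sometimes report something else, mostly with a low value. They report only what shows in the picture. A call takes as long as a camera call.
- r.recognise(camera, target): "rect" ([left, top, right, bottom] as shares, 0 to 1, of the picture: columns of its width, rows of its height, round what is visible of it).
- r.outline_of(camera, target): "pixels" (400x640 bool, what is visible of it) and "rect" ([left, top, right, bottom] as shares, 0 to 1, of the picture: columns of its width, rows of its height, round what is visible of it).
The state is a dict: "time_s": time; "joints": joint angles; "joint_velocities": joint speeds; "effort": joint torques, N m; "tcp_pos": TCP position; "ee_rot": TCP orientation; "wrist_force": force on the tool from outside, world axes, zero at the start; "moment": the same for the moment, N m; "gripper_width": opening from 0.0 (shut) to 1.0 (fully open).
Only numpy, scipy, OpenCV 4.12 (cv2) and the standard library are available. Lean on these libraries where they do the work, as an engineer would, in place of code of your own. Each camera call takes 0.05 s, during which the arm holds its last target.

### The job

Empty the sloped roller lane, always taking the box at its front end so that the ones behind roll forward, and judge each box by its weight: the light ones are empty and go into the grey tote, the one heavy box is full and must stand upright in the blue tray. Once it stands there, take the hand scanner, hold its beam steadily on the label on that box's lid for two seconds from about 8 cm, and lay the scanner back flat on the orange mat. Leave everything else on the bench alone.

Things in the scene. Friction and masses are not known exactly. Their poses are not given: they have to be found in the camera images.
- box_a: closed white vial box with a blue band, 64 (x) x 56 (y) x 72 mm (z); origin at the centre of its underside; yellow label, 44 x 36 mm, centred on the lid, 72 mm above the origin. All boxes look alike; full 0.43 to 0.55 kg, empty 0.10 to 0.14 kg. In the lane its x axis points uphill and it tilts with the slope. May be absent
- box_b: closed white vial box with a blue band, 64 (x) x 56 (y) x 72 mm (z); origin at the centre of its underside; yellow label, 44 x 36 mm, centred on the lid, 72 mm above the origin. All boxes look alike; full 0.43 to 0.55 kg, empty 0.10 to 0.14 kg. In the lane its x axis points uphill and it tilts with the slope. May be absent
- box_c: closed white vial box with a blue band, 64 (x) x 56 (y) x 72 mm (z); origin at the centre of its underside; yellow label, 44 x 36 mm, centred on the lid, 72 mm above the origin. All boxes look alike; full 0.43 to 0.55 kg, empty 0.10 to 0.14 kg. In the lane its x axis points uphill and it tilts with the slope. May be absent
- box_d: closed white vial box with a blue band, 64 (x) x 56 (y) x 72 mm (z); origin at the centre of its underside; yellow label, 44 x 36 mm, centred on the lid, 72 mm above the origin. All boxes look alike; full 0.43 to 0.55 kg, empty 0.10 to 0.14 kg. In the lane its x axis points uphill and it tilts with the slope. May be absent
- box_e: closed white vial box with a blue band, 64 (x) x 56 (y) x 72 mm (z); origin at the centre of its underside; yellow label, 44 x 36 mm, centred on the lid, 72 mm above the origin. All boxes look alike; full 0.43 to 0.55 kg, empty 0.10 to 0.14 kg. In the lane its x axis points uphill and it tilts with the slope. May be absent
- box_f: closed white vial box with a blue band, 64 (x) x 56 (y) x 72 mm (z); origin at the centre of its underside; yellow label, 44 x 36 mm, centred on the lid, 72 mm above the origin. All boxes look alike; full 0.43 to 0.55 kg, empty 0.10 to 0.14 kg. In the lane its x axis points uphill and it tilts with the slope. May be absent
- box_g: closed white vial box with a blue band, 64 (x) x 56 (y) x 72 mm (z); origin at the centre of its underside; yellow label, 44 x 36 mm, centred on the lid, 72 mm above the origin. All boxes look alike; full 0.43 to 0.55 kg, empty 0.10 to 0.14 kg. In the lane its x axis points uphill and it tilts with the slope. May be absent
- box_h: closed white vial box with a blue band, 64 (x) x 56 (y) x 72 mm (z); origin at the centre of its underside; yellow label, 44 x 36 mm, centred on the lid, 72 mm above the origin. All boxes look alike; full 0.43 to 0.55 kg, empty 0.10 to 0.14 kg. In the lane its x axis points uphill and it tilts with the slope. May be absent
- box_i: closed white vial box with a blue band, 64 (x) x 56 (y) x 72 mm (z); origin at the centre of its underside; yellow label, 44 x 36 mm, centred on the lid, 72 mm above the origin. All boxes look alike; full 0.43 to 0.55 kg, empty 0.10 to 0.14 kg. In the lane its x axis points uphill and it tilts with the slope. May be absent
- lane: fixed sloped roller lane. Origin on the bench under the inner face of the blue stop at its low front end; x points uphill (360 mm, 8 degrees), y across, z up. Roller tops: 70 mm above the bench at x = 0, rising 0.14 mm per mm of x. Guides 62 mm apart inside, 74 outside, 14 mm above the rollers; stop 16 mm. The front box's origin rests 32 mm uphill of the stop; those behind roll down in 2 s
- tote: grey open tote, 250 (x) x 210 (y) x 60 mm high, walls and floor 5 mm; fixed; origin at the centre of its underside
- tray: blue shallow square tray, 150 x 150 mm, rim 14 mm high, walls and floor 5 mm; fixed; origin at the centre of its underside
- mat: orange flat mat, 240 (x) x 140 (y) x 3 mm, fixed; origin at the centre of its underside
- scanner: hand scanner, 0.18 kg, lying along its x axis: grey handle 34 mm wide, 32 mm high (x = -85 to +45 mm), white head 46 mm wide, 67 mm high, at the +x end (to x = 92 mm); origin on the handle's underside, z up as it lies flat. Best gripped across the handle at the origin. Its always-on beam leaves the head's red window forward (+x) and 45 degrees down
- scanner_window (a point): centre of the scanner's red window, 80 mm ahead of and 19 mm above the scanner's origin; axes as the scanner's
- scanner_focus (a point): the point on the beam, 80 mm out from the window, at which the scanner reads best (137 mm ahead of and 38 mm below the scanner's origin); a label is read within about 2 cm of this point; axes as the scanner's
- reagent: bystander: amber glass reagent bottle, 64 mm across, 150 mm tall; origin at the centre of its underside
- beaker: bystander: clear beaker, 72 mm across, 85 mm tall; origin at the centre of its underside
- jar: bystander: small lidded jar, 60 mm across, 75 mm tall; origin at the centre of its underside
- notebook: bystander: green notebook, 180 x 120 x 14 mm; origin at the centre of its underside
- mouse: bystander: round black computer mouse, 60 mm across, 32 mm tall; origin at the centre of its underside
- timer: bystander: small white bench timer, 50 x 70 x 20 mm; origin at the centre of its underside

How it is judged (in metres and radians):
On the way, in this order (a step that is already met when the one before it is completed fails the run):
1. the full box stands upright at rest in the blue tray (x of box_a in the frame of tray between -0.045 and 0.045 m and y of box_a in the frame of tray between -0.045 and 0.045 m and z of box_a in the frame of tray between 0 and 0.012 m and angle between each of box_a, box_d, box_f, box_g's own z axis and vertical below 0.12 rad and linear speed of each of box_a, box_d, box_f, box_g below 0.03 m/s and x of box_d in the frame of tray between -0.045 and 0.045 m and y of box_d in the frame of tray between -0.045 and 0.045 m and z of box_d in the frame of tray between 0 and 0.012 m and x of box_f in the frame of tray between -0.045 and 0.045 m and y of box_f in the frame of tray between -0.045 and 0.045 m and z of box_f in the frame of tray between 0 and 0.012 m and x of box_g in the frame of tray between -0.045 and 0.045 m and y of box_g in the frame of tray between -0.045 and 0.045 m and z of box_g in the frame of tray between 0 and 0.012 m), for 0.3 s.
2. the beam is held still on the full box's label, box in the tray, for 1.2 s (focus point within 2 cm of the label's centre along the lid, 2.5 cm in height) (all of step 1 and x of scanner_focus in the frame of box_a between -0.02 and 0.02 m and y of scanner_focus in the frame of box_a between -0.02 and 0.02 m and z of scanner_focus in the frame of box_a between 0.047 and 0.097 m and z of scanner_window in the frame of box_a above 0.105 m and x of scanner_focus in the frame of box_d between -0.02 and 0.02 m and y of scanner_focus in the frame of box_d between -0.02 and 0.02 m and z of scanner_focus in the frame of box_d between 0.047 and 0.097 m and z of scanner_window in the frame of box_d above 0.105 m and x of scanner_focus in the frame of box_f between -0.02 and 0.02 m and y of scanner_focus in the frame of box_f between -0.02 and 0.02 m and z of scanner_focus in the frame of box_f between 0.047 and 0.097 m and z of scanner_window in the frame of box_f above 0.105 m and x of scanner_focus in the frame of box_g between -0.02 and 0.02 m and y of scanner_focus in the frame of box_g between -0.02 and 0.02 m and z of scanner_focus in the frame of box_g between 0.047 and 0.097 m and z of scanner_window in the frame of box_g above 0.105 m and linear speed of scanner below 0.04 m/s), for 1.2 s.
At the end, for the whole second after the job is handed in: Every empty box rests in the grey tote; the full box stands upright (within 7 degrees) on the floor of the blue tray; the scanner lies flat and right way up on the orange mat, its origin within 85 mm (along) and 55 mm (across) of the mat's centre; all at rest (all of step 1 and x of box_b in the frame of tote between -0.12 and 0.12 m and y of box_b in the frame of tote between -0.1 and 0.1 m and z of each of box_b, box_c, box_e, box_h, box_i in the frame of tote below 0.1 m and linear speed of each of box_b, box_c, box_e, box_h, box_i, scanner below 0.03 m/s and x of box_c in the frame of tote between -0.12 and 0.12 m and y of box_c in the frame of tote between -0.1 and 0.1 m and x of box_e in the frame of tote between -0.12 and 0.12 m and y of box_e in the frame of tote between -0.1 and 0.1 m and x of box_h in the frame of tote between -0.12 and 0.12 m and y of box_h in the frame of tote between -0.1 and 0.1 m and x of box_i in the frame of tote between -0.12 and 0.12 m and y of box_i in the frame of tote between -0.1 and 0.1 m and x of scanner in the frame of mat between -0.085 and 0.085 m and y of scanner in the frame of mat between -0.055 and 0.055 m and z of scanner in the frame of mat below 0.012 m and angle between scanner's own z axis and vertical below 0.15 rad); the robot touches nothing.
It fails at once if a box is lifted out of the lane from behind the front place ((x of box_a in the frame of lane between 0.085 and 0.35 m and y of box_a in the frame of lane between -0.03 and 0.03 m and z of box_a in the frame of lane between 0.18 and 0.22 m) or (x of box_b in the frame of lane between 0.085 and 0.35 m and y of box_b in the frame of lane between -0.03 and 0.03 m and z of box_b in the frame of lane between 0.18 and 0.22 m) or (x of box_c in the frame of lane between 0.085 and 0.35 m and y of box_c in the frame of lane between -0.03 and 0.03 m and z of box_c in the frame of lane between 0.18 and 0.22 m) or (x of box_d in the frame of lane between 0.085 and 0.35 m and y of box_d in the frame of lane between -0.03 and 0.03 m and z of box_d in the frame of lane between 0.18 and 0.22 m) or (x of box_e in the frame of lane between 0.085 and 0.35 m and y of box_e in the frame of lane between -0.03 and 0.03 m and z of box_e in the frame of lane between 0.18 and 0.22 m) or (x of box_f in the frame of lane between 0.085 and 0.35 m and y of box_f in the frame of lane between -0.03 and 0.03 m and z of box_f in the frame of lane between 0.18 and 0.22 m) or (x of box_g in the frame of lane between 0.085 and 0.35 m and y of box_g in the frame of lane between -0.03 and 0.03 m and z of box_g in the frame of lane between 0.18 and 0.22 m) or (x of box_h in the frame of lane between 0.085 and 0.35 m and y of box_h in the frame of lane between -0.03 and 0.03 m and z of box_h in the frame of lane between 0.18 and 0.22 m) or (x of box_i in the frame of lane between 0.085 and 0.35 m and y of box_i in the frame of lane between -0.03 and 0.03 m and z of box_i in the frame of lane between 0.18 and 0.22 m)).
It fails at once if a bystander is moved more than 3 cm (distance of any of reagent, beaker, jar, notebook, mouse, timer from where it was at the start of the episode above 0.03 m).
Of box_b, box_c, box_e, box_h only 3 to 3 are there at a start; the rules pass over those that are not, and their reading is None.
Of box_i, timer only 1 to 2 are there at a start; the rules pass over those that are not, and their reading is None.
Of box_a, box_d, box_f, box_g only 1 to 1 are there at a start; the rules pass over those that are not, and their reading is None.
At some moment in a run one of scanner may be knocked a few centimetres aside while the robot is not near it.
Once in a run the grip may slacken for a moment while it holds something.
It also fails if it takes over 208 s, if anything falls off the work surface, if the arm or the gripper's body presses on something with over 40 N, if the wrist force passes 120 N, or if a joint passes its speed limit or range.

## Working session

There is one attempt and no reset: what is moved stays moved. The work goes in short steps, Python scripts to look and compute and a shell command to move; the robot and the scene stay as the last step left them, time stands still between calls to the robot, and variables do not carry over. Pictures are saved under pics/ and viewed, and the job is handed in when it is done.

```bash
ls; mkdir -p pics
python3 - <<'E'
from station import r
import cv2
s=r.sense(); print(s)
for c in ("side","top"):
    cv2.imwrite(f"pics/{c}0.png",r.capture(c)); m=r.camera_model(c); print(c,m)
E
```

```text
pics
{'time_s': 0.0, 'joints': array([-4.92976860e+01,  2.20921506e+01,  3.78739602e-01, -2.85480339e-02,
       -6.84101028e+01, -1.48148779e+01]), 'joint_velocities': array([ 0.04736238,  0.05178441,  0.01665813,  0.01331977, -0.06036403,
       -0.08395295]), 'effort': array([-8.45777413e-04, -3.90664315e+01,  1.87411237e+01,  4.21993867e+00,
        1.10043623e-02, -2.21236323e-04]), 'tcp_pos': array([ 0.27263036, -0.561774  ,  0.23843896]), 'ee_rot': array([[-8.99733734e-01, -4.36437962e-01, -1.05454882e-03],
       [-4.36439224e-01,  8.99731657e-01,  1.93636840e-03],
       [ 1.03706283e-04,  2.20246244e-03, -9.99997569e-01]]), 'wrist_force': array([-0.2621692 ,  0.7120742 , -0.47563263]), 'moment': array([-0.02701775, -0.05613853,  0.01844626]), 'gripper_width': 1.0033106406647914}
side {'mtx': array([[446.91473788,   0.        , 330.44737914],
       [  0.        , 446.91473788, 192.344542  ],
       [  0.        ,   0.        ,   1.        ]]), 'R': array([[-0.79664372, -0.60440934,  0.00693805],
       [-0.42009593,  0.54538293, -0.72531157],
       [ 0.43460119, -0.58072955, -0.68838579]]), 't': array([0.40307137, 0.27025635, 1.46487858])}
top {'mtx': array([[472.53820375,   0.        , 316.89006898],
       [  0.        , 472.53820375, 209.63806092],
       [  0.        ,   0.        ,   1.        ]]), 'R': array([[-0.11353777, -0.99352851, -0.00320538],
       [-0.97325142,  0.11186796, -0.20066698],
       [ 0.19972694, -0.01966364, -0.97965427]]), 't': array([0.04792024, 0.54384334, 1.46067567])}
```

View pics/side0.png

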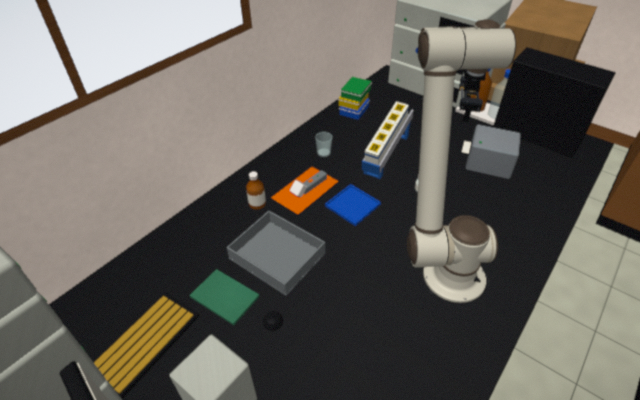

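View pics/top0.png

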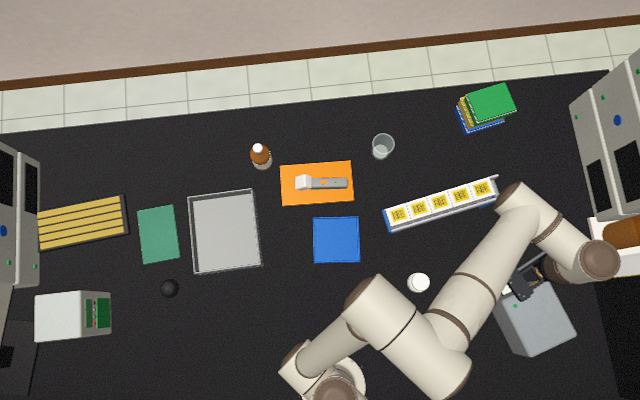

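Both pictures show the lane with 5 boxes. Its low front with the blue stop is at about (388,220) in top. The mat and scanner are at (317,183), the tray at (336,240), the tote at (225,232), the jar at (418,282), the beaker at (383,146) and the bottle at (261,155).

```bash
cat > h.py <<'E'
from station import r
import cv2, numpy as np
def ray(c,uv):
    m=r.camera_model(c);K,R,t=map(np.array,(m["mtx"],m["R"],m["t"]))
    d=R.T@np.linalg.solve(K,np.array([uv[0],uv[1],1.])); return -R.T@t,d
def at(c,uv,z):
    o,d=ray(c,uv); return o+d*(z-o[2])/d[2]
def proj(c,X):
    m=r.camera_model(c);K,R,t=map(np.array,(m["mtx"],m["R"],m["t"]))
    p=K@(R@np.array(X,float)+t); return p[:2]/p[2]
def cl(X): # rounded
    return np.round(X,4).tolist()
def go(pos=None,Rd=None):
    """print shift/turn numbers from the present pose to goal"""
    from scipy.spatial.transform import Rotation as Ro
    s=r.sense(); R0=s["ee_rot"]; p0=s["tcp_pos"]
    d=R0.T@(np.array(pos)-p0)/0.3
    w=Ro.from_matrix(R0.T@np.array(Rd)).as_rotvec()/np.pi if Rd is not None else np.zeros(3)
    print("go",np.round(d,4).tolist(),np.round(w,4).tolist()," dist mm",np.round(np.linalg.norm(d)*300,1)," deg",np.round(np.linalg.norm(w)*180,1)); 
def down(yaw,tilt=0):
    """tool down with tool x... y (jaw) axis at yaw deg"""
    y=np.array([np.cos(np.radians(yaw)),np.sin(np.radians(yaw)),0]);z=np.array([0,0,-1.]);x=np.cross(y,z)
    return np.stack([x,y,z],1)
E
python3 - <<'E'
from h import *
for n,z in (("tote",.06),("tray",.014),("mat",.003),("scanner",.03),("lane",.08),("reagent",0),("beaker",0),("jar",.075),("notebook",.014),("mouse",.0),("timer",.02),("box_a",.15)):
    for k,o in enumerate(r.outline_of("top",n)):
        if o["score"]<.3 and k: continue
        ys,xs=np.nonzero(o["pixels"]); 
        if len(xs)<5: continue
        b=cv2.minAreaRect(np.stack([xs,ys],1).astype(np.float32))
        pts=cv2.boxPoints(b)
        print(n,round(o["score"],2),"px",np.round(b[0]),len(xs),"c",cl(at("top",b[0],z)[:2]),"corners",[cl(at("top",p,z)[:2]) for p in pts])
E
```

```text
tote 0.81 px [223. 231.] 5362 c [0.5097, 0.2887] corners [[0.6395, 0.4056], [0.6416, 0.183], [0.3839, 0.1754], [0.3826, 0.3905]]
tray 0.85 px [335. 239.] 2101 c [0.4504, -0.0633] corners [[0.5343, 0.0067], [0.5239, -0.1454], [0.3681, -0.1319], [0.3784, 0.0171]]
mat 0.71 px [316. 183.] 2177 c [0.6491, -0.0227] corners [[0.7236, 0.0954], [0.7152, -0.1465], [0.5758, -0.139], [0.5843, 0.0987]]
scanner 0.56 px [321. 181.] 631 c [0.6449, -0.0386] corners [[0.6779, 0.0456], [0.6662, -0.1268], [0.6121, -0.1223], [0.6237, 0.0489]]
lane 0.95 px [443. 205.] 544 c [0.5087, -0.4119] corners [[0.5115, -0.2154], [0.5934, -0.5982], [0.5059, -0.6093], [0.4263, -0.2306]]
lane 0.51 px [439. 203.] 455 c [0.5192, -0.401] corners [[0.5458, -0.3614], [0.5606, -0.4303], [0.4928, -0.4405], [0.4783, -0.3721]]
reagent 0.62 px [260. 157.] 469 c [0.7622, 0.156] corners [[0.8046, 0.2002], [0.8197, 0.1338], [0.7203, 0.1123], [0.7055, 0.1779]]
beaker 0.58 px [381. 145.] 458 c [0.7555, -0.258] corners [[0.7558, -0.2003], [0.8148, -0.2725], [0.7551, -0.3158], [0.697, -0.2437]]
jar 0.71 px [418. 282.] 342 c [0.2814, -
[... 836 characters left out ...]
, [0.4933, -0.4855], [0.4818, -0.4163]]
box_a 0.79 px [440. 202.] 450 c [0.5069, -0.3821] corners [[0.5312, -0.3438], [0.547, -0.4087], [0.4827, -0.4201], [0.4673, -0.3557]]
box_a 0.66 px [481. 190.] 507 c [0.5301, -0.5123] corners [[0.5576, -0.4713], [0.5713, -0.5462], [0.5027, -0.553], [0.4894, -0.4788]]
box_a 0.63 px [322. 182.] 680 c [0.61, -0.0361] corners [[0.6443, 0.0413], [0.6258, -0.1193], [0.576, -0.1129], [0.5943, 0.0466]]
box_a 0.55 px [419. 209.] 443 c [0.4937, -0.3158] corners [[0.5193, -0.2791], [0.5316, -0.3436], [0.4682, -0.3521], [0.4562, -0.2882]]
box_a 0.43 px [168. 288.] 277 c [0.3448, 0.444] corners [[0.3738, 0.4689], [0.3678, 0.4166], [0.3161, 0.4194], [0.322, 0.4713]]
```

```bash
cat > labels.py <<'E'
from h import *
def labels(c,img):
    hsv=cv2.cvtColor(img,cv2.COLOR_BGR2HSV)
    m=cv2.inRange(hsv,(20,110,110),(35,255,255))
    m=cv2.morphologyEx(m,cv2.MORPH_CLOSE,np.ones((3,3)))
    n,l,st,ce=cv2.connectedComponentsWithStats(m)
    return [(st[i,4],ce[i]) for i in range(1,n) if 25<st[i,4]<400]
E
python3 - <<'E'
from labels import *
for c in("top","side"):
    im=cv2.imread(f"pics/{c}0.png")
    for a,p in labels(c,im): print(c,a,np.round(p,1),cl(at(c,p,.146)))
im=cv2.imread("pics/top0.png"); cv2.imwrite("pics/z1.png",cv2.resize(im[120:300,260:540],None,fx=2.85,fy=2.85,interpolation=cv2.INTER_CUBIC))
im=cv2.imread("pics/side0.png"); cv2.imwrite("pics/z2.png",cv2.resize(im[80:230,240:440],None,fx=4,fy=4,interpolation=cv2.INTER_CUBIC))
E
```

```text
top 184 [465.8 112.9] [0.7819, -0.5123, 0.146]
top 164 [481.3 188.3] [0.536, -0.516, 0.146]
top 161 [460.2 194.9] [0.5231, -0.4489, 0.146]
top 155 [439.3 201.3] [0.5107, -0.3828, 0.146]
top 155 [418.5 207.7] [0.4981, -0.3172, 0.146]
top 156 [397.9 214.2] [0.4857, -0.2526, 0.146]
side 171 [348.3 102.7] [0.7453, -0.4424, 0.146]
side 49 [399.2 107. ] [0.5526, -0.549, 0.146]
side 53 [393.4 116.5] [0.5344, -0.4721, 0.146]
side 57 [387.3 126.2] [0.5174, -0.3964, 0.146]
side 60 [380.9 136.4] [0.5004, -0.3215, 0.146]
side 65 [374.4 146.9] [0.4838, -0.249, 0.146]
```

View pics/z1.png

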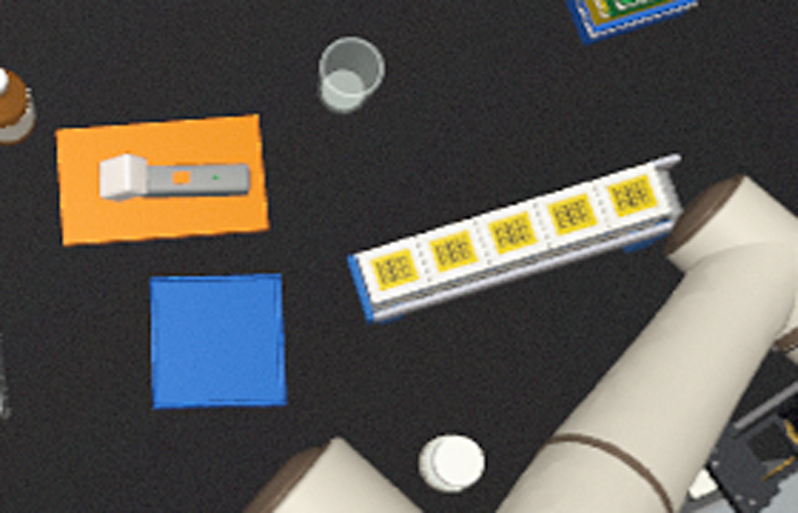

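View pics/z2.png

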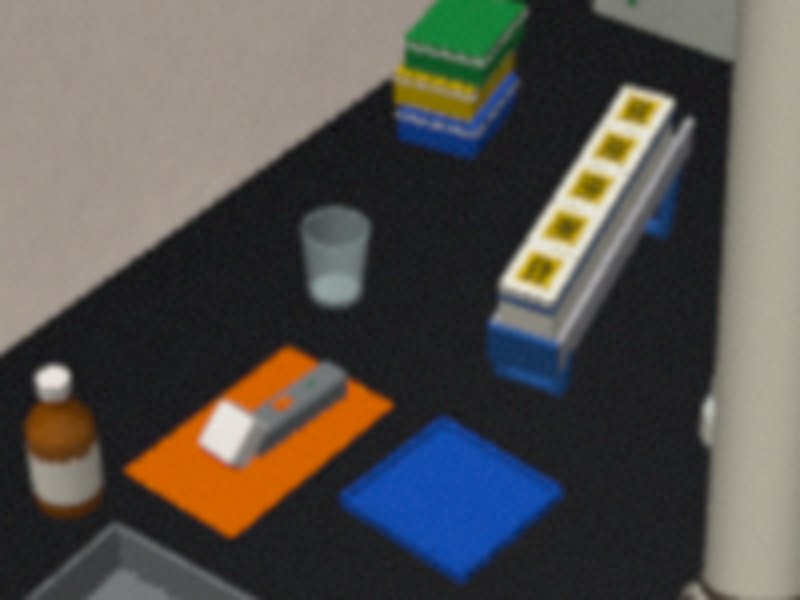

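Run:
```python
from labels import *
P=[]
T=[p for a,p in labels("top",cv2.imread("pics/top0.png")) if p[1]>150]
S=[p for a,p in labels("side",cv2.imread("pics/side0.png")) if p[0]>370]
for a,b in zip(T[::-1],S[::-1]):
    o1,d1=ray("top",a);o2,d2=ray("side",b)
    k=np.linalg.lstsq(np.stack([d1,-d2],1),o2-o1,rcond=None)[0]
    x1=o1+k[0]*d1;x2=o2+k[1]*d2;P.append((x1+x2)/2);print(cl(P[-1]),"gap",round(np.linalg.norm(x1-x2)*1e3,1))
P=np.array(P);d=P[-1]-P[0];print("yaw",np.degrees(np.arctan2(d[1],d[0])),"slope",np.degrees(np.arcsin(d[2]/np.linalg.norm(d))),np.linalg.norm(d)/4)
# top-only with heights
Q=np.array([at("top",a,.1458+.0089*i) for i,a in enumerate(T[::-1])]);d=Q[-1]-Q[0];print(np.degrees(np.arctan2(d[1],d[0])),np.linalg.norm(d)/4,cl(Q))
im=cv2.imread("pics/top0.png"); cv2.imwrite("pics/z3.png",cv2.resize(im[160:300,160:380],None,fx=3.6,fy=3.6,interpolation=cv2.INTER_CUBIC))
print("cam top",-r.camera_model("top")["R"].T@r.camera_model("top")["t"])
```

```text
[0.4863, -0.2533, 0.1421] gap 0.0
[0.4973, -0.3161, 0.1505] gap 0.1
[0.508, -0.3788, 0.1598] gap 0.1
[0.5185, -0.4413, 0.1689] gap 0.0
[0.5295, -0.5037, 0.178] gap 0.4
yaw -80.22236510472675 slope 8.0377117802425 0.06415407175927776
-80.26508123572124 0.06401354929328747 [[0.4857, -0.2526, 0.1458], [0.4965, -0.3152, 0.1547], [0.5073, -0.3777, 0.1636], [0.5177, -0.4401, 0.1725], [0.5286, -0.5025, 0.1814]]
cam top [0.24300078 0.01549368 1.54024216]
```

View pics/z3.png

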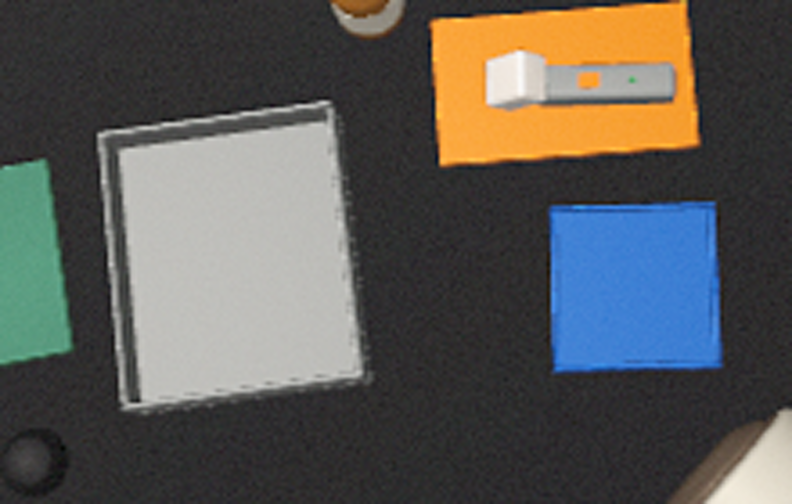

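```bash
cat >> h.py <<'E'
ua=np.radians(-80.2); U=np.array([np.cos(ua),np.sin(ua),0])
N=np.cos(np.radians(8))*np.array([0,0,1])-np.sin(np.radians(8))*U
LID=np.array([.486,-.253,.145])
def laneR():
    z=-N; y=np.array([np.cos(np.radians(189.8)),np.sin(np.radians(189.8)),0]); x=np.cross(y,z); return np.stack([x,y,z],1)
DN=down(189.8)
def st():
    s=r.sense(); print("t",round(s["time_s"],2),"tcp",cl(s["tcp_pos"]),"F",np.round(s["wrist_force"],2),"w",round(s["gripper_width"],3),"j",np.round(s["joints"],0))
E
python3 - <<'E'
from h import *
st(); go([.45,-.35,.26],laneR()); go([.273,-.562,.28]); 
f=lambda c,l,z:[cl(at(c,(160+a/3.6,160+b/3.6),z)[:2]) for a,b in l]
print("tote",f("top",[(98,132),(332,101),(370,378),(123,410),(231,255)],.06))
print("tray",f("top",[(549,206),(714,202),(721,367),(554,371),(634.5,286.5)],.014))
print("mat",f("top",[(431,20),(686,2),(699,145),(441,165),(564,83)],.003))
E
```

```text
t 0.7 tcp [0.2729, -0.5622, 0.2396] F [-0.54 -0.06 -0.54] w 0.996 j [-49.  22.   0.  -0. -68. -15.]
go [-0.84, 0.3787, -0.068] [0.0286, 0.0381, -0.4099]  dist mm 277.2  deg 74.3
go [-0.0007, 0.0006, -0.1347] [0.0, 0.0, 0.0]  dist mm 40.4  deg 0.0
tote [[0.6348, 0.3956], [0.6393, 0.1852], [0.3887, 0.1738], [0.3855, 0.3886], [0.5102, 0.2856]]
tray [[0.5305, 0.0021], [0.517, -0.148], [0.3672, -0.1345], [0.3807, 0.0144], [0.4481, -0.0664]]
mat [[0.7222, 0.0924], [0.7122, -0.1481], [0.5739, -0.1424], [0.5823, 0.0968], [0.6471, -0.025]]
```

```bash
python3 -m creep '[[1,-0.2,0.1,-0.1,0.0286,0.0381,-0.4099],[1,-0.4,0.2,-0.1,0.0286,0.0381,-0.4099],[1,-0.6,0.3,-0.08,0.0286,0.0381,-0.4099],[1,-0.84,0.3787,-0.07,0.0286,0.0381,-0.4099],[1,-0.84,0.3787,-0.068,0.0286,0.0381,-0.4099]]'
python3 - <<'E'
from h import *
st(); go(LID+.08*N,laneR())
E
```

```text
time_s: 1.12
tcp_pos: [0.4028, -0.4026, 0.2619]
ee_rot: [[-0.472, -0.881, -0.01], [-0.879, 0.472, -0.071], [0.068, -0.025, -0.997]]
wrist_force: [1.5, -0.2, 0.2]
gripper_width: 0.999
t 1.12 tcp [0.4028, -0.4026, 0.2619] F [ 1.46 -0.18  0.16] w 0.999 j [-27.  15.  -9.   4. -65.  -3.]
go [-0.6069, 0.0169, 0.0844] [0.0143, 0.0194, -0.2106]  dist mm 183.9  deg 38.2
```

```bash
python3 -m creep '[[1,-0.12,0,0,0.0143,0.0194,-0.2106],[1,-0.24,0,0.02,0.0143,0.0194,-0.2106],[1,-0.36,0.01,0.04,0.0143,0.0194,-0.2106],[1,-0.48,0.015,0.06,0.0143,0.0194,-0.2106],[1,-0.6069,0.0169,0.0844,0.0143,0.0194,-0.2106]]'
python3 - <<'E'
from h import *
st(); go(LID+.08*N,laneR())
E
```

```text
time_s: 1.53
tcp_pos: [0.4846, -0.2404, 0.2246]
ee_rot: [[0.129, -0.991, 0.022], [-0.982, -0.131, -0.134], [0.136, -0.004, -0.991]]
wrist_force: [1.4, 0.2, 0.6]
gripper_width: 0.997
t 1.53 tcp [0.4846, -0.2404, 0.2246] F [1.38 0.19 0.64] w 0.997 j [ -5.  13. -19.   9. -57.   8.]
go [0.005, 0.0025, 0.0018] [0.0005, 0.0011, -0.0128]  dist mm 1.8  deg 2.3
```

```bash
python3 -m creep '[[1,0.005,0.0025,0.05,0,0,-0.0128],[1,0.005,0.0025,0.1,0,0.001,-0.0128],[1,0.005,0.0025,0.17,0,0.001,-0.0128],[1,0.005,0.0025,0.17,0,0.001,-0.0128]]'
python3 - <<'E'
from h import *
st(); go(LID-.034*N,laneR())
for c in ("top","side"):
    im=r.capture(c); p=proj(c,LID); x,y=map(int,p); 
    cv2.imwrite(f"pics/{c}1.png",cv2.resize(im[y-60:y+60,x-75:x+75],None,fx=5,fy=5,interpolation=cv2.INTER_CUBIC))
E
```

```text
time_s: 1.87
tcp_pos: [0.4829, -0.248, 0.1706]
ee_rot: [[0.169, -0.985, 0.015], [-0.976, -0.17, -0.135], [0.136, 0.008, -0.991]]
wrist_force: [-0.4, 0.3, -0.4]
gripper_width: 1.0
t 1.87 tcp [0.4829, -0.248, 0.1706] F [-0.42  0.3  -0.35] w 1.0 j [ -6.  16. -24.  10. -49.   9.]
go [0.0069, -0.0091, 0.2004] [0.0027, 0.0011, 0.0002]  dist mm 60.2  deg 0.5
```

View pics/top1.png

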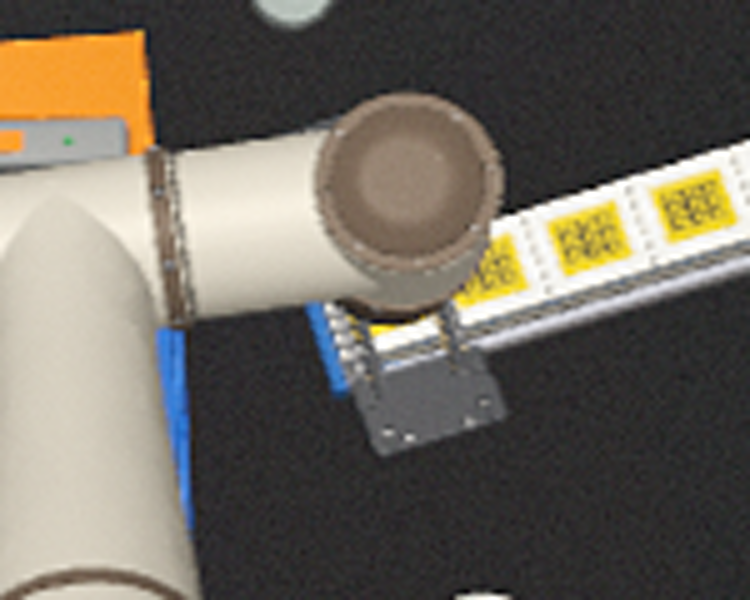

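View pics/side1.png

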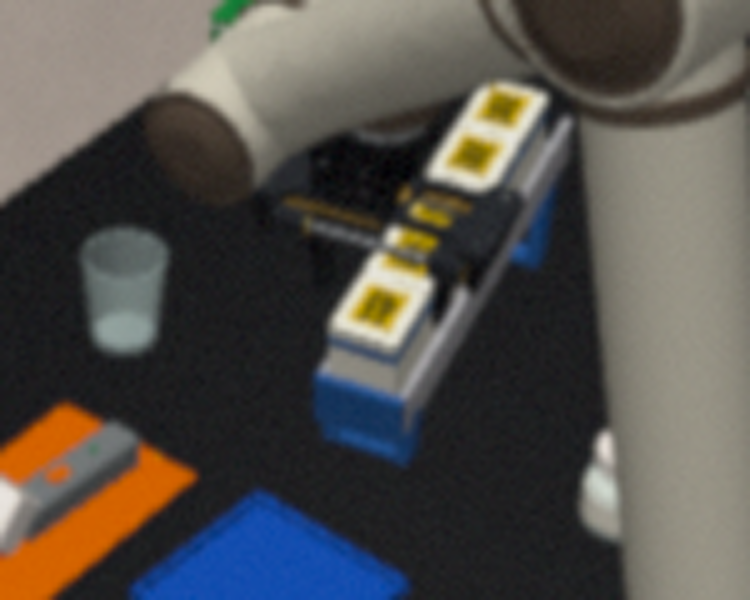

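The gripper is aligned with the lane, above the front box. In the side view it shows further back because of its height, at about (430,230) in the crop. I'm going down.

```bash
python3 -m creep '[[1,0.0069,-0.0091,0.07,0.0027,0.0011,0],[1,0.0069,-0.0091,0.14,0.0027,0.0011,0],[1,0.0069,-0.0091,0.2,0.0027,0.0011,0],[1,0.0069,-0.0091,0.2,0.0027,0.0011,0]]'
python3 - <<'E'
from h import *
st(); go(LID-.034*N,laneR())
E
python3 -m creep '[[0,0,0,0,0,0,0],[0,0,0,0,0,0,0],[0,0,0,0,0,0,0],[0,0,0,0,0,0,0],[0,0,0,0,0,0,0]]'; python3 -c "from h import *;st()"
```

```text
time_s: 2.3
tcp_pos: [0.4879, -0.259, 0.1133]
ee_rot: [[0.168, -0.985, 0.025], [-0.976, -0.17, -0.139], [0.141, -0.002, -0.99]]
wrist_force: [-0.9, 0.7, -0.4]
gripper_width: 1.001
t 2.3 tcp [0.4879, -0.259, 0.1133] F [-0.94  0.72 -0.41] w 1.001 j [ -7.  20. -27.  12. -40.   8.]
go [-0.0058, 0.0028, 0.0057] [-0.0005, -0.0005, -0.0002]  dist mm 2.6  deg 0.1
time_s: 2.72
tcp_pos: [0.4885, -0.259, 0.1144]
ee_rot: [[0.168, -0.985, 0.028], [-0.976, -0.17, -0.139], [0.142, -0.004, -0.99]]
wrist_force: [0.1, 0.8, -0.5]
gripper_width: 0.71
t 2.72 tcp [0.4885, -0.259, 0.1144] F [ 0.12  0.77 -0.54] w 0.71 j [ -7.  20. -27.  12. -40.   8.]
```

```bash
python3 -m creep '[[0,0,0,0,0,0,0],[0,0,0,0,0,0,0],[0,0,0,0,0,0,0],[0,0,0,0,0,0,0]]'; python3 -c "
from h import *;st(); go(r.sense()['tcp_pos']+.1*N)"
```

```text
time_s: 3.05
tcp_pos: [0.4886, -0.2589, 0.1147]
ee_rot: [[0.168, -0.985, 0.028], [-0.976, -0.17, -0.139], [0.142, -0.004, -0.99]]
wrist_force: [-0.2, 1.7, 1.5]
gripper_width: 0.639
t 3.05 tcp [0.4886, -0.2589, 0.1147] F [-0.17  1.72  1.46] w 0.639 j [ -7.  20. -27.  12. -40.   8.]
go [0.0009, -0.0013, -0.3333] [0.0, 0.0, 0.0]  dist mm 100.0  deg 0.0
```

Gripped, at a width of 0.639 (about 55.6 mm). Now I lift along the slope normal and weigh it.

```bash
python3 -m creep '[[0,0,0,-0.05,0,0,0],[0,0,0,-0.13,0,0,0],[0,0,0,-0.22,0,0,0],[0,0,0,-0.31,0,0,0],[0,0,0,-0.33,0,0,0]]'; python3 -m creep '[[0,0,0,0,0,0,0],[0,0,0,0,0,0,0],[0,0,0,0,0,0,0]]';  python3 -m creep '[[0,0,0,0,0,0,0]]';python3 -c "
from h import *;st(); go([.46,-.1,.25],DN)"
```

```text
time_s: 3.47
tcp_pos: [0.4881, -0.2454, 0.2172]
ee_rot: [[0.168, -0.985, 0.036], [-0.975, -0.172, -0.141], [0.145, -0.011, -0.989]]
wrist_force: [1.3, 0.5, 0.3]
gripper_width: 0.645
time_s: 3.72
tcp_pos: [0.4872, -0.2452, 0.2157]
ee_rot: [[0.168, -0.985, 0.033], [-0.975, -0.171, -0.14], [0.144, -0.009, -0.99]]
wrist_force: [-0.6, -0.1, -2.0]
gripper_width: 0.639
time_s: 3.8
tcp_pos: [0.4864, -0.2452, 0.214]
ee_rot: [[0.168, -0.985, 0.03], [-0.975, -0.171, -0.14], [0.143, -0.006, -0.99]]
wrist_force: [-0.5, 0.3, -1.5]
gripper_width: 0.644
t 3.8 tcp [0.4864, -0.2452, 0.214] F [-0.49  0.34 -1.47] w 0.644 j [ -6.  13. -20.  10. -54.  10.]
go [-0.4698, 0.0035, -0.1889] [-0.002, -0.0456, 0.0001]  dist mm 151.9  deg 8.2
```

Light: about 1.3 N net, so this one is empty and goes to the tote.

```bash
python3 -c "
from h import *; go([.53,-.06,.235],DN)"
```

```text
go [-0.5677, -0.2489, -0.1509] [-0.002, -0.0456, 0.0001]  dist mm 191.4  deg 8.2
```

```bash
python3 -m creep '[[0,-0.1,-0.04,-0.03,0,-0.0456,0],[0,-0.22,-0.1,-0.06,0,-0.0456,0],[0,-0.34,-0.15,-0.09,0,-0.0456,0],[0,-0.46,-0.2,-0.12,0,-0.0456,0],[0,-0.57,-0.25,-0.15,0,-0.0456,0]]'; python3 -c "
from h import *; st(); go([.565,.14,.235],DN)"
```

```text
time_s: 4.22
tcp_pos: [0.5297, -0.0579, 0.2331]
ee_rot: [[0.17, -0.985, 0.003], [-0.986, -0.17, 0.001], [-0.0, -0.003, -1.0]]
wrist_force: [0.1, -0.2, -1.3]
gripper_width: 0.641
t 4.22 tcp [0.5297, -0.0579, 0.2331] F [ 0.1  -0.24 -1.28] w 0.641 j [ 11.  13. -13.  -0. -63.  -1.]
go [-0.6301, -0.2278, -0.0053] [-0.0009, 0.0001, -0.0002]  dist mm 201.0  deg 0.2
```

```bash
python3 -m creep '[[0,-0.12,-0.04,0,0,0,0],[0,-0.25,-0.09,0,0,0,0],[0,-0.38,-0.14,0,0,0,0],[0,-0.51,-0.19,0,0,0,0],[0,-0.63,-0.228,0,0,0,0]]'; python3 -c "
from h import *; st(); go([.567,.332,.18],DN)"
```

```text
time_s: 4.63
tcp_pos: [0.5649, 0.142, 0.2316]
ee_rot: [[0.17, -0.985, 0.001], [-0.985, -0.17, -0.001], [0.001, -0.0, -1.0]]
wrist_force: [1.0, -0.6, -1.2]
gripper_width: 0.646
t 4.63 tcp [0.5649, 0.142, 0.2316] F [ 1.03 -0.64 -1.24] w 0.646 j [ 30.  18.  -6.   0. -65. -20.]
go [-0.6229, -0.1144, 0.1718] [-0.0001, -0.0002, -0.0001]  dist mm 196.9  deg 0.0
```

```bash
python3 -m creep '[[0,-0.13,-0.02,0.01,0,0,0],[0,-0.26,-0.05,0.04,0,0,0],[0,-0.39,-0.08,0.08,0,0,0],[0,-0.52,-0.1,0.13,0,0,0],[0,-0.623,-0.115,0.172,0,0,0]]'; python3 -c "
from h import *; st(); go([.567,.332,.055],DN)"
```

```text
time_s: 5.05
tcp_pos: [0.5664, 0.3343, 0.1769]
ee_rot: [[0.171, -0.985, -0.002], [-0.985, -0.171, -0.002], [0.002, 0.002, -1.0]]
wrist_force: [1.1, -0.6, -0.4]
gripper_width: 0.644
t 5.05 tcp [0.5664, 0.3343, 0.1769] F [ 1.08 -0.62 -0.38] w 0.644 j [ 45.  28.   1.   0. -63. -35.]
go [0.007, -0.0017, 0.4064] [0.0007, -0.0006, 0.0001]  dist mm 121.9  deg 0.2
```

```bash
python3 -m creep '[[0,0.007,0,0.1,0,0,0],[0,0.007,0,0.22,0,0,0],[0,0.007,0,0.33,0,0,0],[0,0.007,0,0.4,0,0,0],[0,0.007,0,0.405,0,0,0]]';python3 -m creep '[[1,0,0,0,0,0,0],[1,0,0,0,0,0,0],[1,0,0,0,0,0,0],[1,0,0,0,0,0,0]]'; python3 -c "
from h import *; st(); go([.56,.32,.2],DN)"
```

```text
time_s: 5.47
tcp_pos: [0.5628, 0.3288, 0.0478]
ee_rot: [[0.169, -0.985, -0.013], [-0.986, -0.169, -0.011], [0.009, 0.015, -1.0]]
wrist_force: [-1.0, -0.2, -2.1]
gripper_width: 0.642
time_s: 5.8
tcp_pos: [0.5639, 0.3295, 0.0498]
ee_rot: [[0.169, -0.985, -0.01], [-0.986, -0.169, -0.009], [0.007, 0.012, -1.0]]
wrist_force: [-0.2, -0.6, 0.0]
gripper_width: 0.861
t 5.8 tcp [0.5639, 0.3295, 0.0498] F [-0.21 -0.61  0.02] w 0.861 j [ 44.  35.  -7.  -0. -49. -35.]
go [0.0327, 0.0239, -0.5003] [0.0037, -0.0023, -0.0003]  dist mm 150.6  deg 0.8
```

```bash
python3 -m creep '[[1,0,0,-0.02,0,0,0],[1,0,0,-0.13,0,0,0],[1,0.01,0.01,-0.26,0,0,0],[1,0.02,0.02,-0.39,0,0,0],[1,0.03,0.024,-0.5,0,0,0]]'; python3 -c "
from h import *; st(); go([.555,.12,.22],DN)"
```

```text
time_s: 6.22
tcp_pos: [0.5603, 0.321, 0.205]
ee_rot: [[0.17, -0.985, -0.006], [-0.985, -0.17, -0.006], [0.005, 0.007, -1.0]]
wrist_force: [0.4, 0.7, 0.7]
gripper_width: 0.995
t 6.22 tcp [0.5603, 0.321, 0.205] F [0.43 0.68 0.74] w 0.995 j [ 44.  26.   1.   0. -66. -34.]
go [0.6576, 0.1318, -0.0457] [0.0022, -0.0016, -0.0001]  dist mm 201.7  deg 0.5
```

```bash
python3 -m creep '[[1,0.13,0.03,-0.045,0,0,0],[1,0.26,0.06,-0.045,0,0,0],[1,0.39,0.08,-0.045,0,0,0],[1,0.52,0.1,-0.045,0,0,0],[1,0.657,0.13,-0.045,0,0,0]]'; python3 -c "
from h import *; st(); go([.53,-.08,.225],DN)
for c in ('top','side'): cv2.imwrite(f'pics/{c}2.png',r.capture(c))
from labels import *
for c in ('top','side'): print(c,[(a,cl(p)) for a,p in labels(c,cv2.imread(f'pics/{c}2.png'))])
go([.53,-.08,.225],DN)
"
```

```text
time_s: 6.63
tcp_pos: [0.5557, 0.1193, 0.2222]
ee_rot: [[0.171, -0.985, -0.002], [-0.985, -0.171, -0.004], [0.004, 0.002, -1.0]]
wrist_force: [1.6, 0.2, -0.7]
gripper_width: 1.001
t 6.63 tcp [0.5557, 0.1193, 0.2222] F [ 1.62  0.15 -0.67] w 1.001 j [ 29.  17.  -9.   0. -64. -19.]
go [0.6398, 0.1981, -0.0062] [0.0008, -0.0013, 0.0002]  dist mm 200.9  deg 0.3
top [(np.int32(185), [465.8432, 112.9892]), (np.int32(161), [460.236, 194.8634]), (np.int32(156), [439.3205, 201.3013]), (np.int32(156), [418.5385, 207.7628]), (np.int32(156), [397.8718, 214.0897])]
side [(np.int32(38), [393.8421, 117.2632]), (np.int32(57), [387.3158, 126.2281]), (np.int32(61), [380.9672, 136.3934]), (np.int32(65), [374.4154, 146.9385]), (np.int32(104), [256.0673, 241.4135])]
go [0.6304, 0.1892, -0.0052] [0.0014, -0.0015, -0.0019]  dist mm 197.5  deg 0.5
```

View pics/top2.png

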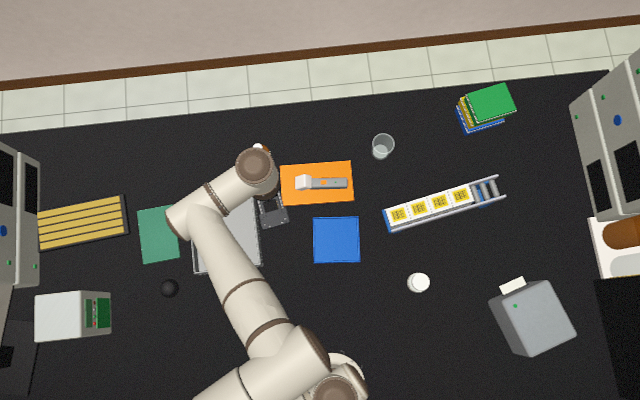

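The four remaining boxes rolled forward and the front label is again at (398,214) in top. The first box is in the tote, at (256,241) in side.

```bash
python3 -m creep '[[1,0.12,0.04,0,0,0,0],[1,0.24,0.08,0,0,0,0],[1,0.37,0.12,0,0,0,0],[1,0.5,0.16,0,0,0,0],[1,0.63,0.19,0,0,0,0]]'; python3 -c "
from h import *; st(); go(LID+.07*N,laneR())"
```

```text
time_s: 7.15
tcp_pos: [0.5293, -0.0813, 0.2255]
ee_rot: [[0.165, -0.986, -0.0], [-0.986, -0.165, -0.005], [0.005, 0.001, -1.0]]
wrist_force: [0.0, -0.1, -0.8]
gripper_width: 0.995
t 7.15 tcp [0.5293, -0.0813, 0.2255] F [ 0.02 -0.07 -0.82] w 0.995 j [  9.  14. -14.   0. -63.   1.]
go [0.5078, 0.2371, 0.0401] [0.0004, 0.0429, -0.0015]  dist mm 168.5  deg 7.7
```

```bash
python3 -m creep '[[1,0.11,0.05,0,0,0.0429,-0.0015],[1,0.23,0.11,0,0,0.0429,-0.0015],[1,0.35,0.17,0.01,0,0.0429,-0.0015],[1,0.47,0.22,0.03,0,0.0429,-0.0015],[1,0.508,0.237,0.04,0,0.0429,-0.0015]]'; python3 -c "
from h import *; st(); go(LID-.033*N,laneR())"
```

```text
time_s: 7.57
tcp_pos: [0.483, -0.2465, 0.2157]
ee_rot: [[0.165, -0.986, 0.024], [-0.976, -0.167, -0.138], [0.14, -0.001, -0.99]]
wrist_force: [0.2, 0.8, 0.2]
gripper_width: 0.998
t 7.57 tcp [0.483, -0.2465, 0.2157] F [0.22 0.8  0.22] w 0.998 j [ -6.  13. -20.   9. -55.  10.]
go [-0.0102, -0.006, 0.3465] [-0.0001, -0.0003, -0.0011]  dist mm 104.0  deg 0.2
```

```bash
python3 -m creep '[[1,-0.01,-0.006,0.1,0,0,-0.001],[1,-0.01,-0.006,0.2,0,0,-0.001],[1,-0.01,-0.006,0.29,0,0,-0.001],[1,-0.01,-0.006,0.34,0,0,-0.001],[1,-0.01,-0.006,0.346,0,0,-0.001]]'; python3 -c "
from h import *; st(); go(LID-.033*N,laneR())"; python3 -m creep '[[0,0,0,0,0,0,0],[0,0,0,0,0,0,0],[0,0,0,0,0,0,0],[0,0,0,0,0,0,0],[0,0,0,0,0,0,0]]'; python3 -m creep '[[0,0,0,0,0,0,0],[0,0,0,0,0,0,0],[0,0,0,0,0,0,0],[0,0,0,0,0,0,0]]'; python3 -c "from h import *; st()"
```

```text
time_s: 7.98
tcp_pos: [0.4854, -0.2573, 0.1104]
ee_rot: [[0.168, -0.986, 0.02], [-0.976, -0.169, -0.137], [0.138, 0.004, -0.99]]
wrist_force: [-0.6, -0.1, -0.1]
gripper_width: 1.0
t 7.98 tcp [0.4854, -0.2573, 0.1104] F [-0.63 -0.13 -0.08] w 1.0 j [ -7.  20. -28.  12. -40.   8.]
go [0.0025, -0.0045, -0.0062] [0.0013, 0.0002, -0.0002]  dist mm 2.4  deg 0.2
time_s: 8.4
tcp_pos: [0.4861, -0.2572, 0.1116]
ee_rot: [[0.168, -0.986, 0.022], [-0.976, -0.169, -0.137], [0.139, 0.002, -0.99]]
wrist_force: [0.1, 0.9, -0.1]
gripper_width: 0.705
time_s: 8.73
tcp_pos: [0.487, -0.2571, 0.1122]
ee_rot: [[0.168, -0.985, 0.024], [-0.976, -0.17, -0.138], [0.14, -0.0, -0.99]]
wrist_force: [1.2, 1.5, 1.6]
gripper_width: 0.644
t 8.73 tcp [0.487, -0.2571, 0.1122] F [1.17 1.48 1.56] w 0.644 j [ -7.  20. -28.  12. -40.   8.]
```

```bash
python3 -m creep '[[0,0,0,-0.05,0,0,0],[0,0,0,-0.13,0,0,0],[0,0,0,-0.22,0,0,0],[0,0,0,-0.31,0,0,0],[0,0,0,-0.33,0,0,0]]'; python3 -m creep '[[0,0,0,0,0,0,0],[0,0,0,0,0,0,0],[0,0,0,0,0,0,0]]';  python3 -m creep '[[0,0,0,0,0,0,0]]';python3 -c "
from h import *;st(); go([.53,-.06,.235],DN)"
```

```text
time_s: 9.15
tcp_pos: [0.4855, -0.2435, 0.2134]
ee_rot: [[0.168, -0.985, 0.029], [-0.976, -0.17, -0.139], [0.142, -0.005, -0.99]]
wrist_force: [1.1, 0.1, -3.6]
gripper_width: 0.641
time_s: 9.4
tcp_pos: [0.4838, -0.2433, 0.2108]
ee_rot: [[0.168, -0.986, 0.024], [-0.976, -0.169, -0.137], [0.139, 0.0, -0.99]]
wrist_force: [0.4, -0.3, -5.2]
gripper_width: 0.642
time_s: 9.48
tcp_pos: [0.4828, -0.2432, 0.2089]
ee_rot: [[0.168, -0.986, 0.02], [-0.976, -0.169, -0.137], [0.138, 0.003, -0.99]]
wrist_force: [0.4, 0.3, -5.2]
gripper_width: 0.641
t 9.48 tcp [0.4828, -0.2432, 0.2089] F [ 0.4   0.3  -5.17] w 0.641 j [ -5.  13. -21.   9. -54.  10.]
go [-0.5579, -0.2579, -0.1663] [0.0011, -0.0441, -0.0003]  dist mm 191.0  deg 7.9
```

Heavy: about 5 N, so this is the full box and it goes to the tray.

```bash
python3 -c "
from h import *;go([.449,-.060,.17],DN)"
```

```text
go [-0.633, 0.0074, 0.0429] [0.0011, -0.0441, -0.0003]  dist mm 190.4  deg 7.9
```

```bash
python3 -m creep '[[0,-0.1,0,0,0,-0.044,0],[0,-0.23,0,0,0,-0.044,0],[0,-0.36,0,0.01,0,-0.044,0],[0,-0.5,0.005,0.03,0,-0.044,0],[0,-0.633,0.007,0.043,0,-0.044,0]]'; python3 -m creep '[[0,0,0,0,0,0,0],[0,0,0,0,0,0,0]]'; python3 -c "
from h import *;st();go([.449,-.060,.047],DN)"
```

```text
time_s: 9.9
tcp_pos: [0.4475, -0.0592, 0.168]
ee_rot: [[0.167, -0.986, -0.006], [-0.986, -0.167, -0.001], [-0.0, 0.007, -1.0]]
wrist_force: [-0.1, 0.1, -4.1]
gripper_width: 0.641
time_s: 10.07
tcp_pos: [0.4459, -0.0576, 0.1662]
ee_rot: [[0.171, -0.985, -0.011], [-0.985, -0.171, -0.002], [-0.0, 0.011, -1.0]]
wrist_force: [0.3, -0.5, -4.9]
gripper_width: 0.645
t 10.07 tcp [0.4459, -0.0576, 0.1662] F [ 0.3  -0.46 -4.95] w 0.645 j [ 13.   9. -29.  -0. -52.  -4.]
go [0.0096, -0.0134, 0.3972] [0.0036, 0.0, 0.0001]  dist mm 119.3  deg 0.6
```

```bash
python3 -m creep '[[0,0.01,-0.013,0.09,0.0036,0,0],[0,0.01,-0.013,0.18,0.0036,0,0],[0,0.01,-0.013,0.26,0.0036,0,0],[0,0.01,-0.013,0.32,0.0036,0,0],[0,0.01,-0.013,0.35,0.0036,0,0]]'; python3 -c "
from h import *;st();go([.449,-.060,.046],DN)"
```

```text
time_s: 10.48
tcp_pos: [0.4476, -0.0616, 0.0584]
ee_rot: [[0.169, -0.986, -0.005], [-0.986, -0.169, -0.001], [0.0, 0.005, -1.0]]
wrist_force: [-0.1, -0.2, -4.7]
gripper_width: 0.641
t 10.48 tcp [0.4476, -0.0616, 0.0584] F [-0.06 -0.21 -4.65] w 0.641 j [ 13.  19. -36.   0. -35.  -3.]
go [-0.0045, -0.0056, 0.0414] [0.0017, -0.0001, -0.0005]  dist mm 12.6  deg 0.3
```

```bash
python3 -m creep '[[0,-0.003,-0.005,0.015,0,0,0],[0,-0.003,-0.005,0.028,0,0,0],[0,-0.003,-0.005,0.037,0,0,0],[0,-0.003,-0.005,0.037,0,0,0]]'; python3 -c "
from h import *;st();go([.449,-.060,.045],DN)"
```

```text
time_s: 10.82
tcp_pos: [0.4479, -0.0622, 0.0509]
ee_rot: [[0.169, -0.986, -0.009], [-0.986, -0.169, -0.004], [0.002, 0.009, -1.0]]
wrist_force: [-13.9, -0.1, 32.8]
gripper_width: 0.643
t 10.82 tcp [0.4479, -0.0622, 0.0509] F [-13.95  -0.07  32.79] w 0.643 j [ 13.  20. -37.   0. -34.  -3.]
go [-0.0067, -0.005, 0.0196] [0.0029, -0.0007, -0.0003]  dist mm 6.4  deg 0.5
```

```bash
python3 -m creep '[[0,0,0,-0.012,0,0,0]]'; python3 -c "
from h import *
st()
for c in ('top','side'):
    im=r.capture(c); cv2.imwrite(f'pics/{c}3.png',im); x,y=map(int,proj(c,[.449,-.06,.05])); cv2.imwrite(f'pics/{c}3z.png',cv2.resize(im[y-50:y+50,x-65:x+65],None,fx=6,fy=6,interpolation=cv2.INTER_CUBIC))
"
```

```text
time_s: 10.9
tcp_pos: [0.4482, -0.0632, 0.0558]
ee_rot: [[0.169, -0.986, -0.008], [-0.986, -0.169, -0.004], [0.003, 0.009, -1.0]]
wrist_force: [-0.6, 0.9, -5.0]
gripper_width: 0.642
t 10.9 tcp [0.4482, -0.0632, 0.0558] F [-0.61  0.89 -5.04] w 0.642 j [ 13.  19. -36.   0. -35.  -3.]
```

View pics/side3z.png

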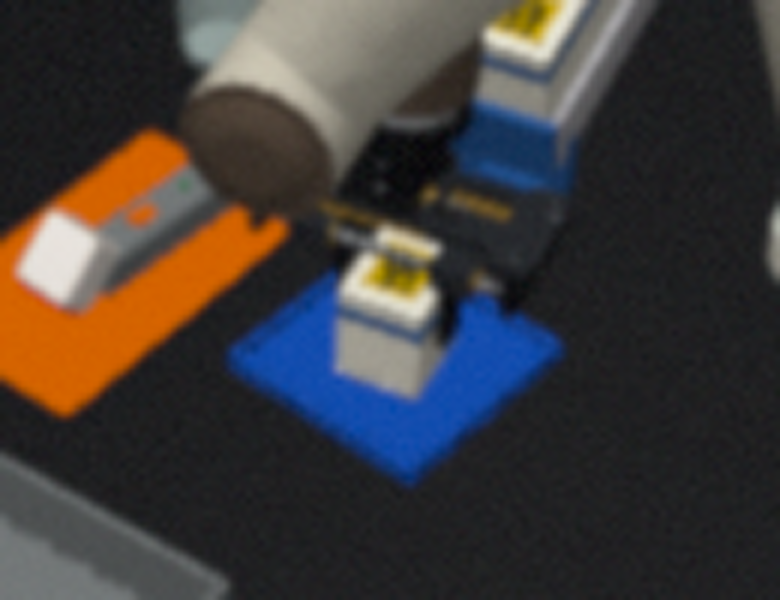

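View pics/top3z.png

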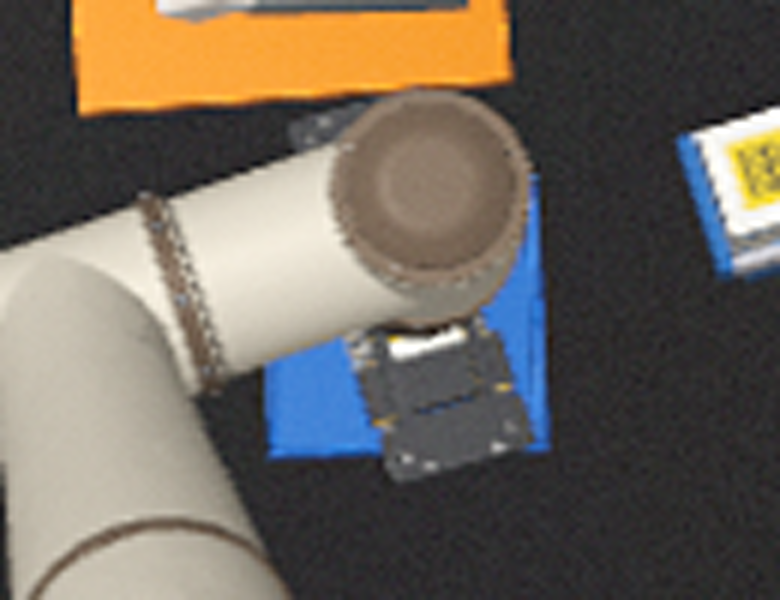

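The box hangs upright over the middle of the tray, at (390,340) in the side crop, clear of the rims. Its underside is a little lower than I'd worked out, so I set it down gently and release.

```bash
python3 -m creep '[[0,0,0,0.006,0,0,0],[0,0,0,0.01,0,0,0],[0,0,0,0.01,0,0,0]]'; python3 -m creep '[[0.85,0,0,0,0,0,0],[0.85,0,0,0,0,0,0],[0.85,0,0,0,0,0,0],[0.85,0,0,0,0,0,0]]';python3 -c "
from h import *
st(); go([.449,-.06,.2],DN)"
```

```text
time_s: 11.25
tcp_pos: [0.4495, -0.063, 0.052]
ee_rot: [[0.168, -0.986, -0.006], [-0.986, -0.168, -0.004], [0.003, 0.006, -1.0]]
wrist_force: [0.4, -0.8, -5.2]
gripper_width: 0.644
time_s: 11.58
tcp_pos: [0.4501, -0.0629, 0.0523]
ee_rot: [[0.169, -0.986, -0.005], [-0.986, -0.169, -0.004], [0.003, 0.005, -1.0]]
wrist_force: [-0.7, 0.7, 1.2]
gripper_width: 0.821
t 11.58 tcp [0.4501, -0.0629, 0.0523] F [-0.73  0.74  1.19] w 0.821 j [ 13.  20. -36.   0. -34.  -3.]
go [-0.0087, 0.0046, -0.4923] [0.0017, -0.0009, -0.0005]  dist mm 147.7  deg 0.4
```

```bash
python3 -m creep '[[0.9,0,0,-0.08,0,0,0],[1,0,0,-0.2,0,0,0],[1,0,0,-0.32,0,0,0],[1,0,0,-0.42,0,0,0],[1,0,0,-0.49,0,0,0]]';python3 -c "
from h import *
st(); im=r.capture('side'); cv2.imwrite('pics/side4.png',cv2.resize(im[100:250,240:440],None,fx=4,fy=4,interpolation=cv2.INTER_CUBIC)); go(LID+.07*N,laneR())"
```

```text
time_s: 12.0
tcp_pos: [0.452, -0.0623, 0.203]
ee_rot: [[0.169, -0.986, 0.001], [-0.986, -0.169, -0.003], [0.003, -0.0, -1.0]]
wrist_force: [0.3, -0.4, -0.4]
gripper_width: 0.993
t 12.0 tcp [0.452, -0.0623, 0.203] F [ 0.29 -0.35 -0.38] w 0.993 j [ 13.   7. -26.   0. -57.  -3.]
go [0.6123, 0.0037, -0.0239] [-0.0023, 0.043, -0.0001]  dist mm 183.8  deg 7.7
```

View pics/side4.png

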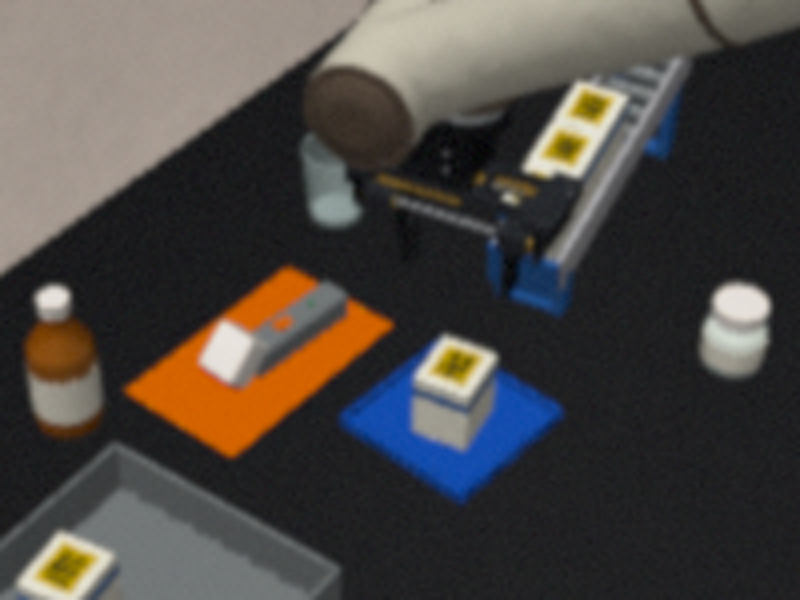

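The full box stands upright in the tray at (455,390) in the crop, and the first empty is in the tote. On to the third box.

```bash
python3 -m creep '[[1,0.12,0,-0.02,-0.002,0.043,0],[1,0.25,0,-0.024,-0.002,0.043,0],[1,0.38,0,-0.024,-0.002,0.043,0],[1,0.51,0,-0.024,-0.002,0.043,0],[1,0.612,0.004,-0.024,-0.002,0.043,0]]'; python3 -c "
from h import *; st(); go(LID-.034*N,laneR())"
```

```text
time_s: 12.47
tcp_pos: [0.4847, -0.2453, 0.2146]
ee_rot: [[0.168, -0.985, 0.026], [-0.976, -0.17, -0.137], [0.14, -0.002, -0.99]]
wrist_force: [0.2, 0.5, 0.9]
gripper_width: 0.999
t 12.47 tcp [0.4847, -0.2453, 0.2146] F [0.24 0.5  0.9 ] w 0.999 j [ -6.  13. -20.   9. -55.  10.]
go [-0.0066, 0.0008, 0.3466] [-0.0006, -0.0002, -0.0001]  dist mm 104.0  deg 0.1
```

```bash
python3 -m creep '[[1,-0.006,0,0.1,0,0,0],[1,-0.006,0,0.2,0,0,0],[1,-0.006,0,0.29,0,0,0],[1,-0.006,0,0.34,0,0,0],[1,-0.006,0,0.346,0,0,0]]'; python3 -c "
from h import *; st(); go(LID-.033*N,laneR())"; python3 -m creep '[[0,0,0,0,0,0,0],[0,0,0,0,0,0,0],[0,0,0,0,0,0,0],[0,0,0,0,0,0,0],[0,0,0,0,0,0,0]]'; python3 -m creep '[[0,0,0,0,0,0,0],[0,0,0,0,0,0,0],[0,0,0,0,0,0,0],[0,0,0,0,0,0,0]]'; python3 -c "from h import *; st()"
```

```text
time_s: 12.88
tcp_pos: [0.4846, -0.2578, 0.1079]
ee_rot: [[0.168, -0.986, 0.018], [-0.976, -0.169, -0.136], [0.137, 0.005, -0.991]]
wrist_force: [-0.4, 0.0, -0.1]
gripper_width: 1.004
t 12.88 tcp [0.4846, -0.2578, 0.1079] F [-0.39  0.01 -0.06] w 1.004 j [ -7.  21. -28.  12. -40.   8.]
go [0.0024, -0.0073, -0.0144] [0.0016, 0.0006, -0.0002]  dist mm 4.9  deg 0.3
time_s: 13.3
tcp_pos: [0.4853, -0.2577, 0.1092]
ee_rot: [[0.168, -0.986, 0.021], [-0.976, -0.169, -0.136], [0.138, 0.002, -0.99]]
wrist_force: [0.6, 0.4, -0.9]
gripper_width: 0.707
time_s: 13.63
tcp_pos: [0.4858, -0.2577, 0.1098]
ee_rot: [[0.168, -0.985, 0.022], [-0.976, -0.17, -0.137], [0.139, 0.001, -0.99]]
wrist_force: [-0.8, 1.1, 3.5]
gripper_width: 0.646
t 13.63 tcp [0.4858, -0.2577, 0.1098] F [-0.84  1.12  3.51] w 0.646 j [ -7.  21. -28.  12. -40.   8.]
```

```bash
python3 -m creep '[[0,0,0,-0.05,0,0,0],[0,0,0,-0.13,0,0,0],[0,0,0,-0.22,0,0,0],[0,0,0,-0.31,0,0,0],[0,0,0,-0.34,0,0,0]]'; python3 -m creep '[[0,0,0,0,0,0,0],[0,0,0,0,0,0,0],[0,0,0,0,0,0,0]]';python3 -c "
from h import *;st(); go([.53,-.06,.235],DN)"
```

```text
time_s: 14.05
tcp_pos: [0.4851, -0.2439, 0.2146]
ee_rot: [[0.168, -0.985, 0.028], [-0.976, -0.171, -0.138], [0.141, -0.004, -0.99]]
wrist_force: [1.5, 1.3, -0.9]
gripper_width: 0.643
time_s: 14.3
tcp_pos: [0.484, -0.2437, 0.2129]
ee_rot: [[0.168, -0.985, 0.025], [-0.976, -0.17, -0.137], [0.14, -0.002, -0.99]]
wrist_force: [0.0, 0.2, -1.8]
gripper_width: 0.644
t 14.3 tcp [0.484, -0.2437, 0.2129] F [ 0.03  0.2  -1.76] w 0.644 j [ -5.  13. -20.   9. -55.  10.]
go [-0.5616, -0.2553, -0.1533] [-0.0005, -0.0446, -0.0001]  dist mm 190.7  deg 8.0
```

Light, about 1.5 N: to the tote.

```bash
python3 -m creep '[[0,-0.1,-0.04,-0.03,0,-0.0446,0],[0,-0.22,-0.1,-0.06,0,-0.0446,0],[0,-0.34,-0.15,-0.09,0,-0.0446,0],[0,-0.46,-0.2,-0.12,0,-0.0446,0],[0,-0.56,-0.255,-0.153,0,-0.0446,0]]'; python3 -c "
from h import *; st(); go([.5,.135,.235],DN)"
```

```text
time_s: 14.72
tcp_pos: [0.5287, -0.0589, 0.2327]
ee_rot: [[0.169, -0.986, -0.004], [-0.986, -0.169, 0.0], [-0.001, 0.003, -1.0]]
wrist_force: [1.5, -0.2, -0.5]
gripper_width: 0.644
t 14.72 tcp [0.5287, -0.0589, 0.2327] F [ 1.5  -0.18 -0.47] w 0.644 j [ 11.  13. -13.  -0. -64.  -1.]
go [-0.6533, -0.0148, -0.0072] [0.0011, 0.0003, -0.0004]  dist mm 196.0  deg 0.2
```

Cell 2 in the tote: (0.455, 0.330).

```bash
python3 -m creep '[[0,-0.13,0,0,0,0,0],[0,-0.26,0,0,0,0,0],[0,-0.39,0,0,0,0,0],[0,-0.52,-0.01,0,0,0,0],[0,-0.653,-0.015,0,0,0,0]]'; python3 -c "
from h import *; st(); go([.453,.328,.18],DN)"
```

```text
time_s: 15.13
tcp_pos: [0.4988, 0.1361, 0.2308]
ee_rot: [[0.169, -0.986, -0.007], [-0.986, -0.169, -0.002], [0.001, 0.007, -1.0]]
wrist_force: [0.7, 0.0, -1.1]
gripper_width: 0.644
t 15.13 tcp [0.4988, 0.1361, 0.2308] F [ 0.73  0.05 -1.08] w 0.644 j [ 33.  12. -15.  -0. -63. -23.]
go [-0.6562, 0.0416, 0.1692] [0.0023, -0.0002, -0.0005]  dist mm 203.7  deg 0.4
```

```bash
python3 -m creep '[[0,-0.13,0.01,0,0,0,0],[0,-0.26,0.02,0.03,0,0,0],[0,-0.39,0.03,0.07,0,0,0],[0,-0.52,0.04,0.12,0,0,0],[0,-0.656,0.042,0.169,0,0,0]]'; python3 -c "
from h import *; st(); go([.453,.328,.06],DN)"
```

```text
time_s: 15.55
tcp_pos: [0.4515, 0.3269, 0.1782]
ee_rot: [[0.168, -0.986, -0.01], [-0.986, -0.168, -0.005], [0.003, 0.01, -1.0]]
wrist_force: [1.1, 0.0, -0.6]
gripper_width: 0.644
t 15.55 tcp [0.4515, 0.3269, 0.1782] F [ 1.06  0.   -0.56] w 0.644 j [ 52.  19. -14.  -0. -58. -43.]
go [-0.0041, -0.0096, 0.3938] [0.0033, -0.0009, -0.0006]  dist mm 118.2  deg 0.6
```

```bash
python3 -m creep '[[0,-0.004,-0.01,0.1,0.003,0,0],[0,-0.004,-0.01,0.22,0.003,0,0],[0,-0.004,-0.01,0.32,0.003,0,0],[0,-0.004,-0.01,0.375,0.003,0,0],[0,-0.004,-0.01,0.385,0.003,0,0]]';python3 -m creep '[[1,0,0,0,0,0,0],[1,0,0,0,0,0,0],[1,0,0,0,0,0,0],[1,0,0,0,0,0,0],[1,0,0,0,0,0,0]]'; python3 -c "
from h import *; st(); go([.46,.32,.2],DN)"
```

```text
time_s: 15.97
tcp_pos: [0.4504, 0.3248, 0.0568]
ee_rot: [[0.167, -0.986, -0.009], [-0.986, -0.167, -0.012], [0.011, 0.01, -1.0]]
wrist_force: [0.1, -0.0, -1.1]
gripper_width: 0.645
time_s: 16.38
tcp_pos: [0.451, 0.3254, 0.0581]
ee_rot: [[0.167, -0.986, -0.007], [-0.986, -0.167, -0.01], [0.009, 0.008, -1.0]]
wrist_force: [0.3, 0.2, 0.2]
gripper_width: 0.93
t 16.38 tcp [0.451, 0.3254, 0.0581] F [0.3  0.23 0.19] w 0.93 j [ 53.  27. -22.   0. -42. -43.]
go [0.027, -0.0227, -0.4728] [0.0026, -0.0028, -0.001]  dist mm 142.2  deg 0.7
```

```bash
python3 -m creep '[[1,0,0,-0.04,0,0,0],[1,0,0,-0.14,0,0,0],[1,0.01,-0.01,-0.26,0,0,0],[1,0.02,-0.02,-0.38,0,0,0],[1,0.027,-0.022,-0.47,0,0,0]]'; python3 -c "
from h import *; st(); go([.51,.125,.225],DN)"
```

```text
time_s: 16.8
tcp_pos: [0.4609, 0.3204, 0.2036]
ee_rot: [[0.168, -0.986, -0.002], [-0.986, -0.168, -0.006], [0.006, 0.003, -1.0]]
wrist_force: [0.6, -0.5, 0.7]
gripper_width: 1.0
t 16.8 tcp [0.4609, 0.3204, 0.2036] F [ 0.64 -0.51  0.66] w 1.0 j [ 51.  18. -12.   0. -61. -42.]
go [0.6701, -0.0519, -0.0677] [0.0011, -0.0018, -0.0009]  dist mm 202.6  deg 0.4
```

```bash
python3 -m creep '[[1,0.13,0,-0.06,0,0,0],[1,0.26,-0.02,-0.067,0,0,0],[1,0.39,-0.03,-0.067,0,0,0],[1,0.53,-0.04,-0.067,0,0,0],[1,0.67,-0.05,-0.067,0,0,0]]'; python3 -c "
from h import *; st(); go([.515,-.07,.225],DN)"
```

```text
time_s: 17.22
tcp_pos: [0.5093, 0.1242, 0.2263]
ee_rot: [[0.168, -0.986, 0.0], [-0.986, -0.168, -0.005], [0.005, 0.001, -1.0]]
wrist_force: [0.7, -0.9, 0.2]
gripper_width: 0.996
t 17.22 tcp [0.5093, 0.1242, 0.2263] F [ 0.69 -0.91  0.23] w 0.996 j [ 32.  13. -15.   0. -62. -22.]
go [0.6412, 0.0904, 0.0074] [0.0002, -0.0015, -0.0006]  dist mm 194.3  deg 0.3
```

```bash
python3 -m creep '[[1,0.12,0.02,0,0,0,0],[1,0.25,0.04,0,0,0,0],[1,0.38,0.06,0,0,0,0],[1,0.51,0.075,0,0,0,0],[1,0.641,0.09,0,0,0,0]]'; python3 -c "
from h import *; st(); go(LID+.07*N,laneR())"
```

```text
time_s: 17.63
tcp_pos: [0.5148, -0.0718, 0.2286]
ee_rot: [[0.169, -0.986, 0.003], [-0.986, -0.169, -0.004], [0.005, -0.002, -1.0]]
wrist_force: [0.5, 0.7, -0.7]
gripper_width: 1.001
t 17.63 tcp [0.5148, -0.0718, 0.2286] F [ 0.49  0.72 -0.66] w 1.001 j [ 10.  12. -15.   0. -62.  -1.]
go [0.5465, 0.1966, 0.0495] [-0.0006, 0.043, -0.0005]  dist mm 174.9  deg 7.7
```

```bash
python3 -m creep '[[1,0.12,0.05,0,0,0.043,0],[1,0.24,0.1,0,0,0.043,0],[1,0.36,0.14,0.01,0,0.043,0],[1,0.48,0.18,0.04,0,0.043,0],[1,0.546,0.197,0.05,0,0.043,0]]'; python3 -c "
from h import *; st(); go(LID-.034*N,laneR()); 
from labels import *
im=r.capture('side');print([(a,cl(p)) for a,p in labels('side',im)]); cv2.imwrite('pics/side5.png',cv2.resize(im[90:240,240:440],None,fx=4,fy=4))
go(LID-.034*N,laneR());"
```

```text
time_s: 18.05
tcp_pos: [0.4824, -0.2458, 0.2144]
ee_rot: [[0.164, -0.986, 0.026], [-0.977, -0.166, -0.137], [0.139, -0.002, -0.99]]
wrist_force: [-0.2, -0.4, -0.4]
gripper_width: 1.002
t 18.05 tcp [0.4824, -0.2458, 0.2144] F [-0.19 -0.4  -0.42] w 1.002 j [ -6.  13. -20.   9. -55.  10.]
go [-0.0069, -0.007, 0.346] [-0.0006, 0.0, -0.0014]  dist mm 103.8  deg 0.3
[(np.int32(64), [381.2344, 136.4375]), (np.int32(65), [374.4154, 146.9385]), (np.int32(70), [353.6, 190.7571]), (np.int32(104), [256.0673, 241.4135]), (np.int32(113), [282.9912, 256.8673])]
go [-0.0117, -0.0084, 0.3437] [-0.0002, -0.0, -0.002]  dist mm 103.2  deg 0.4
```

View pics/side5.png

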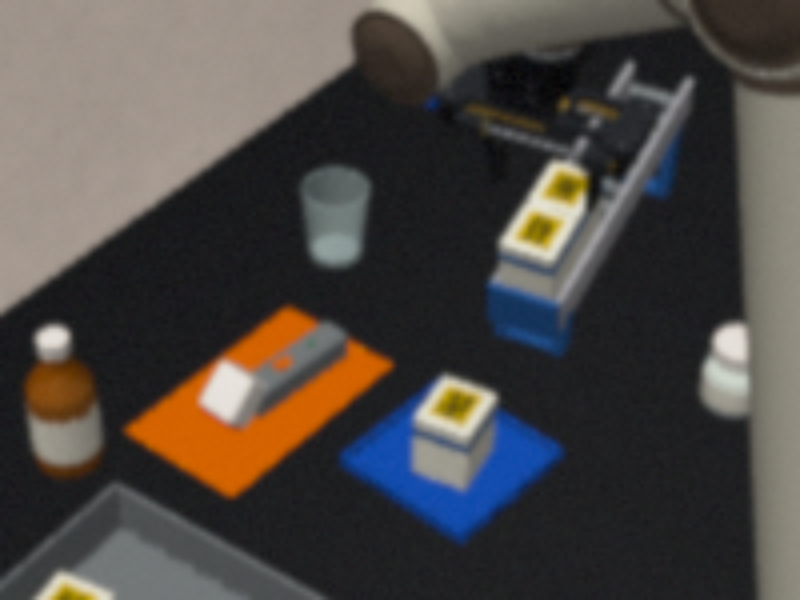

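Two boxes are left in the lane, the front one in place at (374,147). The full box is still upright.

```bash
python3 -m creep '[[1,-0.011,-0.008,0.1,0,0,-0.002],[1,-0.011,-0.008,0.2,0,0,-0.002],[1,-0.011,-0.008,0.29,0,0,-0.002],[1,-0.011,-0.008,0.335,0,0,-0.002],[1,-0.011,-0.008,0.338,0,0,-0.002]]'; python3 -c "
from h import *; st(); go(LID-.033*N,laneR())"; python3 -m creep '[[0,0,0,0,0,0,0],[0,0,0,0,0,0,0],[0,0,0,0,0,0,0],[0,0,0,0,0,0,0],[0,0,0,0,0,0,0]]'; python3 -m creep '[[0,0,0,0,0,0,0],[0,0,0,0,0,0,0],[0,0,0,0,0,0,0],[0,0,0,0,0,0,0]]'; python3 -c "from h import *; st()"
```

```text
time_s: 18.52
tcp_pos: [0.4846, -0.2576, 0.1106]
ee_rot: [[0.168, -0.986, 0.019], [-0.976, -0.169, -0.136], [0.137, 0.005, -0.991]]
wrist_force: [-0.7, 0.1, 0.9]
gripper_width: 1.003
t 18.52 tcp [0.4846, -0.2576, 0.1106] F [-0.67  0.1   0.92] w 1.003 j [ -7.  20. -28.  12. -40.   8.]
go [0.0017, -0.0073, -0.0056] [0.0015, 0.0007, -0.0002]  dist mm 2.8  deg 0.3
time_s: 18.93
tcp_pos: [0.4853, -0.2576, 0.1118]
ee_rot: [[0.168, -0.986, 0.021], [-0.976, -0.169, -0.136], [0.138, 0.002, -0.99]]
wrist_force: [1.7, -0.4, -0.7]
gripper_width: 0.707
time_s: 19.27
tcp_pos: [0.4858, -0.2576, 0.1124]
ee_rot: [[0.168, -0.986, 0.022], [-0.976, -0.17, -0.137], [0.139, 0.001, -0.99]]
wrist_force: [0.3, 1.1, 2.2]
gripper_width: 0.647
t 19.27 tcp [0.4858, -0.2576, 0.1124] F [0.28 1.08 2.17] w 0.647 j [ -7.  20. -28.  12. -40.   8.]
```

```bash
python3 -m creep '[[0,0,0,-0.05,0,0,0],[0,0,0,-0.13,0,0,0],[0,0,0,-0.22,0,0,0],[0,0,0,-0.31,0,0,0],[0,0,0,-0.34,0,0,0]]'; python3 -m creep '[[0,0,0,0,0,0,0],[0,0,0,0,0,0,0],[0,0,0,0,0,0,0]]';python3 -c "
from h import *;st(); go([.53,-.06,.235],DN)"
```

```text
time_s: 19.68
tcp_pos: [0.4849, -0.2438, 0.217]
ee_rot: [[0.168, -0.985, 0.028], [-0.976, -0.17, -0.138], [0.141, -0.004, -0.99]]
wrist_force: [1.1, -0.3, -1.0]
gripper_width: 0.643
time_s: 19.93
tcp_pos: [0.4838, -0.2436, 0.2153]
ee_rot: [[0.168, -0.985, 0.025], [-0.976, -0.17, -0.137], [0.139, -0.001, -0.99]]
wrist_force: [-0.1, 0.9, -1.1]
gripper_width: 0.642
t 19.93 tcp [0.4838, -0.2436, 0.2153] F [-0.09  0.91 -1.1 ] w 0.642 j [ -5.  13. -20.   9. -55.  10.]
go [-0.5621, -0.2557, -0.1451] [-0.0004, -0.0445, -0.0002]  dist mm 190.3  deg 8.0
```

Light. This one goes to cell 3 at (0.569, 0.240).

```bash
python3 -m creep '[[0,-0.1,-0.04,-0.03,0,-0.0445,0],[0,-0.22,-0.1,-0.06,0,-0.0445,0],[0,-0.34,-0.15,-0.09,0,-0.0445,0],[0,-0.46,-0.2,-0.12,0,-0.0445,0],[0,-0.56,-0.255,-0.145,0,-0.0445,0]]'; python3 -c "
from h import *; st(); go([.565,.1,.235],DN)"
```

```text
time_s: 20.35
tcp_pos: [0.529, -0.0591, 0.2332]
ee_rot: [[0.169, -0.986, -0.003], [-0.986, -0.169, 0.0], [-0.001, 0.003, -1.0]]
wrist_force: [0.8, -0.0, -0.7]
gripper_width: 0.638
t 20.35 tcp [0.529, -0.0591, 0.2332] F [ 0.78 -0.02 -0.74] w 0.638 j [ 11.  13. -13.  -0. -64.  -1.]
go [-0.5024, -0.2079, -0.0063] [0.0008, 0.0002, -0.0004]  dist mm 163.1  deg 0.2
```

```bash
python3 -m creep '[[0,-0.12,-0.05,0,0,0,0],[0,-0.24,-0.1,0,0,0,0],[0,-0.36,-0.15,0,0,0,0],[0,-0.502,-0.208,0,0,0,0]]'; python3 -c "
from h import *; st(); go([.569,.241,.18],DN)"
```

```text
time_s: 20.68
tcp_pos: [0.5633, 0.0969, 0.2308]
ee_rot: [[0.168, -0.986, -0.007], [-0.986, -0.168, -0.002], [0.0, 0.007, -1.0]]
wrist_force: [1.0, 0.1, -1.8]
gripper_width: 0.639
t 20.68 tcp [0.5633, 0.0969, 0.2308] F [ 0.97  0.07 -1.84] w 0.639 j [ 26.  17.  -8.  -0. -65. -16.]
go [-0.4705, -0.1008, 0.1684] [0.0022, -0.0001, -0.0007]  dist mm 152.9  deg 0.4
```

```bash
python3 -m creep '[[0,-0.12,-0.03,0,0,0,0],[0,-0.24,-0.06,0.04,0,0,0],[0,-0.36,-0.08,0.09,0,0,0],[0,-0.47,-0.1,0.14,0,0,0],[0,-0.47,-0.1,0.168,0,0,0]]'; python3 -c "
from h import *; st(); go([.569,.241,.06],DN)"
```

```text
time_s: 21.1
tcp_pos: [0.5675, 0.2452, 0.1752]
ee_rot: [[0.173, -0.985, -0.011], [-0.985, -0.173, -0.004], [0.002, 0.012, -1.0]]
wrist_force: [-0.7, -0.6, -2.4]
gripper_width: 0.638
t 21.1 tcp [0.5675, 0.2452, 0.1752] F [-0.66 -0.62 -2.38] w 0.638 j [ 38.  25.  -5.  -0. -61. -28.]
go [0.0142, -0.007, 0.3841] [0.0037, -0.0005, 0.0008]  dist mm 115.3  deg 0.7
```

```bash
python3 -m creep '[[0,0.014,-0.007,0.1,0.003,0,0],[0,0.014,-0.007,0.22,0.003,0,0],[0,0.014,-0.007,0.32,0.003,0,0],[0,0.014,-0.007,0.365,0.003,0,0],[0,0.014,-0.007,0.375,0.003,0,0]]';python3 -m creep '[[1,0,0,0,0,0,0],[1,0,0,0,0,0,0],[1,0,0,0,0,0,0],[1,0,0,0,0,0,0],[1,0,0,0,0,0,0]]'; python3 -c "
from h import *; st(); go([.56,.235,.2],DN)"
```

```text
time_s: 21.52
tcp_pos: [0.5659, 0.2384, 0.0568]
ee_rot: [[0.171, -0.985, -0.012], [-0.985, -0.171, -0.009], [0.006, 0.013, -1.0]]
wrist_force: [-1.1, 0.3, -1.6]
gripper_width: 0.642
time_s: 21.93
tcp_pos: [0.5666, 0.2388, 0.0583]
ee_rot: [[0.172, -0.985, -0.009], [-0.985, -0.172, -0.007], [0.005, 0.01, -1.0]]
wrist_force: [-0.5, -0.2, -0.1]
gripper_width: 0.931
t 21.93 tcp [0.5666, 0.2388, 0.0583] F [-0.46 -0.2  -0.15] w 0.931 j [ 38.  32. -13.  -0. -46. -28.]
go [0.0112, 0.0288, -0.4721] [0.0033, -0.0017, 0.0004]  dist mm 141.9  deg 0.7
```

```bash
python3 -m creep '[[1,0,0,-0.04,0,0,0],[1,0,0,-0.14,0,0,0],[1,0,0.01,-0.26,0,0,0],[1,0.01,0.02,-0.38,0,0,0],[1,0.011,0.028,-0.49,0,0,0]]'; python3 -c "
from h import *; st(); go([.53,.04,.225],DN)"
```

```text
time_s: 22.35
tcp_pos: [0.5604, 0.2349, 0.2086]
ee_rot: [[0.172, -0.985, -0.007], [-0.985, -0.172, -0.006], [0.004, 0.008, -1.0]]
wrist_force: [0.4, 0.2, 1.3]
gripper_width: 0.999
t 22.35 tcp [0.5604, 0.2349, 0.2086] F [0.43 0.24 1.3 ] w 0.999 j [ 38.  22.  -4.   0. -64. -28.]
go [0.623, 0.2117, -0.0502] [0.0025, -0.0014, 0.0004]  dist mm 198.0  deg 0.5
```

```bash
python3 -m creep '[[1,0.12,0.04,-0.05,0,0,0],[1,0.25,0.08,-0.05,0,0,0],[1,0.37,0.12,-0.05,0,0,0],[1,0.5,0.17,-0.05,0,0,0],[1,0.623,0.212,-0.05,0,0,0]]'; python3 -c "
from h import *; st(); go([.5,-.15,.225],laneR())"
```

```text
time_s: 22.77
tcp_pos: [0.5291, 0.0383, 0.2264]
ee_rot: [[0.172, -0.985, -0.005], [-0.985, -0.172, -0.005], [0.004, 0.005, -1.0]]
wrist_force: [0.7, -0.2, -0.6]
gripper_width: 1.0
t 22.77 tcp [0.5291, 0.0383, 0.2264] F [ 0.69 -0.24 -0.55] w 1.0 j [ 22.  14. -14.   0. -63. -12.]
go [0.6017, 0.2037, 0.0079] [0.0017, 0.0432, 0.0008]  dist mm 190.6  deg 7.8
```

```bash
python3 -m creep '[[1,0.12,0.04,0,0,0.043,0],[1,0.24,0.08,0,0,0.043,0],[1,0.36,0.12,0,0,0.043,0],[1,0.48,0.16,0,0,0.043,0],[1,0.6,0.2,0,0,0.043,0]]'; python3 -c "
from h import *; st(); go(LID+.04*N,laneR())"
```

```text
time_s: 23.18
tcp_pos: [0.5005, -0.1508, 0.2286]
ee_rot: [[0.172, -0.985, 0.021], [-0.975, -0.173, -0.137], [0.139, 0.003, -0.99]]
wrist_force: [0.4, 0.3, -0.2]
gripper_width: 0.996
t 23.18 tcp [0.5005, -0.1508, 0.2286] F [ 0.43  0.31 -0.21] w 0.996 j [  5.  11. -21.   9. -58.  -0.]
go [0.2854, 0.1061, 0.1885] [0.0008, 0.0001, 0.0011]  dist mm 107.4  deg 0.2
```

```bash
python3 -m creep '[[1,0.1,0.04,0.02,0,0,0.001],[1,0.2,0.08,0.07,0,0,0.001],[1,0.285,0.106,0.13,0,0,0.001],[1,0.285,0.106,0.18,0,0,0.001],[1,0.285,0.106,0.188,0,0,0.001]]'; python3 -c "
from h import *; st(); go(LID-.034*N,laneR());
from labels import *
im=r.capture('side');print([(a,cl(p)) for a,p in labels('side',im)])
go(LID-.034*N,laneR())"
```

```text
time_s: 23.6
tcp_pos: [0.4831, -0.2487, 0.1831]
ee_rot: [[0.165, -0.986, 0.018], [-0.977, -0.166, -0.136], [0.137, 0.005, -0.991]]
wrist_force: [-0.2, -0.2, 0.4]
gripper_width: 0.995
t 23.6 tcp [0.4831, -0.2487, 0.1831] F [-0.17 -0.24  0.43] w 0.995 j [ -6.  15. -23.  10. -51.  10.]
go [-0.0015, -0.0085, 0.2414] [0.0018, 0.0006, -0.001]  dist mm 72.5  deg 0.4
[(np.int32(65), [374.4154, 146.9385]), (np.int32(70), [353.6, 190.7571]), (np.int32(91), [274.5165, 224.6923]), (np.int32(104), [256.0673, 241.4135]), (np.int32(113), [282.9912, 256.8673])]
go [-0.0001, -0.0055, 0.2439] [0.0016, 0.0004, -0.0004]  dist mm 73.2  deg 0.3
```

```bash
python3 -m creep '[[1,0,-0.007,0.08,0,0,0],[1,0,-0.007,0.16,0,0,0],[1,0,-0.007,0.22,0,0,0],[1,0,-0.007,0.235,0,0,0]]'; python3 -c "
from h import *; st(); go(LID-.033*N,laneR())"; python3 -m creep '[[0,0,0,0,0,0,0],[0,0,0,0,0,0,0],[0,0,0,0,0,0,0],[0,0,0,0,0,0,0],[0,0,0,0,0,0,0]]'; python3 -m creep '[[0,0,0,0,0,0,0],[0,0,0,0,0,0,0],[0,0,0,0,0,0,0],[0,0,0,0,0,0,0]]'; python3 -c "from h import *; st()"
```

```text
time_s: 23.98
tcp_pos: [0.4863, -0.2563, 0.1125]
ee_rot: [[0.169, -0.986, 0.015], [-0.976, -0.169, -0.136], [0.137, 0.008, -0.991]]
wrist_force: [-0.0, -0.7, -0.7]
gripper_width: 0.999
t 23.98 tcp [0.4863, -0.2563, 0.1125] F [-0.03 -0.65 -0.72] w 0.999 j [ -7.  20. -27.  12. -41.   8.]
go [0.004, -0.0008, 0.001] [0.0025, 0.0008, 0.0]  dist mm 1.3  deg 0.5
time_s: 24.4
tcp_pos: [0.4871, -0.2562, 0.1137]
ee_rot: [[0.169, -0.985, 0.018], [-0.976, -0.17, -0.136], [0.137, 0.006, -0.99]]
wrist_force: [-0.4, 0.0, -0.2]
gripper_width: 0.708
time_s: 24.73
tcp_pos: [0.4873, -0.2563, 0.1142]
ee_rot: [[0.169, -0.985, 0.019], [-0.976, -0.17, -0.137], [0.138, 0.005, -0.99]]
wrist_force: [0.3, 0.7, 2.1]
gripper_width: 0.645
t 24.73 tcp [0.4873, -0.2563, 0.1142] F [0.25 0.67 2.1 ] w 0.645 j [ -7.  20. -27.  12. -41.   8.]
```

```bash
python3 -m creep '[[0,0,0,-0.05,0,0,0],[0,0,0,-0.13,0,0,0],[0,0,0,-0.22,0,0,0],[0,0,0,-0.31,0,0,0],[0,0,0,-0.34,0,0,0]]'; python3 -m creep '[[0,0,0,0,0,0,0],[0,0,0,0,0,0,0],[0,0,0,0,0,0,0]]';python3 -c "
from h import *;st(); go([.52,-.06,.235],DN)"
```

```text
time_s: 25.15
tcp_pos: [0.4872, -0.2426, 0.2191]
ee_rot: [[0.169, -0.985, 0.025], [-0.976, -0.171, -0.138], [0.141, -0.001, -0.99]]
wrist_force: [0.9, 0.1, -0.8]
gripper_width: 0.641
time_s: 25.4
tcp_pos: [0.4861, -0.2424, 0.2174]
ee_rot: [[0.169, -0.985, 0.022], [-0.976, -0.17, -0.137], [0.139, 0.001, -0.99]]
wrist_force: [0.2, 0.2, -1.3]
gripper_width: 0.64
t 25.4 tcp [0.4861, -0.2424, 0.2174] F [ 0.23  0.19 -1.28] w 0.64 j [ -5.  13. -20.   9. -56.  10.]
go [-0.5662, -0.2145, -0.139] [0.0005, -0.0444, -0.0]  dist mm 186.4  deg 8.0
```

Light. Cell 4: (0.458, 0.238).

```bash
python3 -m creep '[[0,-0.1,-0.04,-0.03,0,-0.0445,0],[0,-0.22,-0.09,-0.06,0,-0.0445,0],[0,-0.34,-0.13,-0.09,0,-0.0445,0],[0,-0.46,-0.17,-0.12,0,-0.0445,0],[0,-0.566,-0.214,-0.139,0,-0.0445,0]]'; python3 -c "
from h import *; st(); go([.48,.1,.235],DN)"
```

```text
time_s: 25.82
tcp_pos: [0.5192, -0.0586, 0.2335]
ee_rot: [[0.169, -0.986, -0.004], [-0.986, -0.169, -0.0], [-0.0, 0.004, -1.0]]
wrist_force: [0.6, 0.2, -1.5]
gripper_width: 0.639
t 25.82 tcp [0.5192, -0.0586, 0.2335] F [ 0.57  0.16 -1.49] w 0.639 j [ 11.  12. -14.  -0. -64.  -2.]
go [-0.5433, 0.0392, -0.0045] [0.0014, 0.0001, -0.0003]  dist mm 163.4  deg 0.3
```

```bash
python3 -m creep '[[0,-0.13,0.01,0,0,0,0],[0,-0.26,0.02,0,0,0,0],[0,-0.4,0.03,0,0,0,0],[0,-0.543,0.039,0,0,0,0]]'; python3 -c "
from h import *; st(); go([.458,.238,.18],DN)"
```

```text
time_s: 26.15
tcp_pos: [0.4789, 0.0993, 0.2316]
ee_rot: [[0.168, -0.986, -0.008], [-0.986, -0.168, -0.002], [0.001, 0.008, -1.0]]
wrist_force: [1.3, 1.4, -1.1]
gripper_width: 0.644
t 26.15 tcp [0.4789, 0.0993, 0.2316] F [ 1.27  1.38 -1.07] w 0.644 j [ 31.   9. -18.  -0. -63. -21.]
go [-0.4675, -0.0106, 0.1715] [0.0027, -0.0002, -0.0007]  dist mm 149.4  deg 0.5
```

```bash
python3 -m creep '[[0,-0.12,0,0,0,0,0],[0,-0.24,0,0.04,0,0,0],[0,-0.36,-0.01,0.09,0,0,0],[0,-0.467,-0.01,0.14,0,0,0],[0,-0.467,-0.01,0.17,0,0,0]]'; python3 -c "
from h import *; st(); go([.458,.238,.06],DN)"
```

```text
time_s: 26.57
tcp_pos: [0.4565, 0.2415, 0.1769]
ee_rot: [[0.173, -0.985, -0.011], [-0.985, -0.173, -0.004], [0.002, 0.012, -1.0]]
wrist_force: [0.6, -0.3, -2.2]
gripper_width: 0.643
t 26.57 tcp [0.4565, 0.2415, 0.1769] F [ 0.63 -0.33 -2.2 ] w 0.643 j [ 46.  15. -19.  -0. -56. -36.]
go [0.0114, -0.0077, 0.3897] [0.0038, -0.0007, 0.0008]  dist mm 117.0  deg 0.7
```

```bash
python3 -m creep '[[0,0.011,-0.007,0.1,0.003,0,0],[0,0.011,-0.007,0.22,0.003,0,0],[0,0.011,-0.007,0.32,0.003,0,0],[0,0.011,-0.007,0.37,0.003,0,0],[0,0.011,-0.007,0.38,0.003,0,0]]';python3 -m creep '[[1,0,0,0,0,0,0],[1,0,0,0,0,0,0],[1,0,0,0,0,0,0],[1,0,0,0,0,0,0],[1,0,0,0,0,0,0]]'; python3 -c "
from h import *; st(); go([.46,.238,.22],DN)"
```

```text
time_s: 26.98
tcp_pos: [0.455, 0.2352, 0.058]
ee_rot: [[0.171, -0.985, -0.01], [-0.985, -0.171, -0.01], [0.008, 0.012, -1.0]]
wrist_force: [-0.4, -0.1, -0.7]
gripper_width: 0.644
time_s: 27.4
tcp_pos: [0.4557, 0.2357, 0.0592]
ee_rot: [[0.171, -0.985, -0.008], [-0.985, -0.171, -0.008], [0.007, 0.01, -1.0]]
wrist_force: [0.6, -0.6, 0.3]
gripper_width: 0.932
t 27.4 tcp [0.4557, 0.2357, 0.0592] F [ 0.59 -0.56  0.29] w 0.932 j [ 45.  24. -28.  -0. -39. -36.]
go [-0.0015, -0.0103, -0.5361] [0.0031, -0.0021, 0.0004]  dist mm 160.9  deg 0.7
```

```bash
python3 -m creep '[[1,0,0,-0.05,0,0,0],[1,0,0,-0.17,0,0,0],[1,0,-0.01,-0.29,0,0,0],[1,0,-0.01,-0.41,0,0,0],[1,0,-0.01,-0.53,0,0,0]]'; python3 -c "
from h import *; st()
for c in ('top','side'): im=r.capture(c); cv2.imwrite(f'pics/{c}6.png',im)
"
```

```text
time_s: 27.82
tcp_pos: [0.4599, 0.2374, 0.221]
ee_rot: [[0.171, -0.985, -0.007], [-0.985, -0.171, -0.007], [0.006, 0.008, -1.0]]
wrist_force: [1.0, -0.2, 0.2]
gripper_width: 0.999
t 27.82 tcp [0.4599, 0.2374, 0.221] F [ 0.97 -0.16  0.17] w 0.999 j [ 45.  13. -16.  -0. -62. -35.]
```

View pics/side6.png

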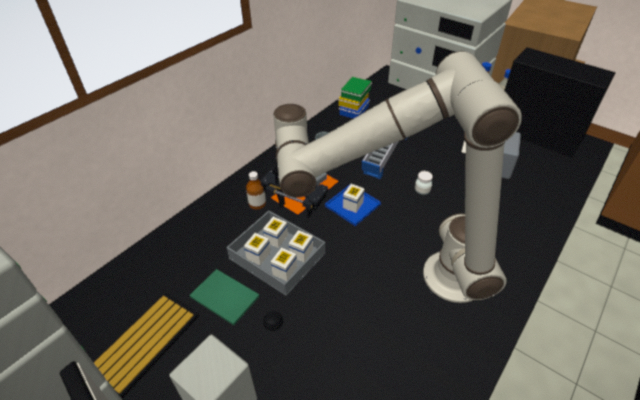

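View pics/top6.png

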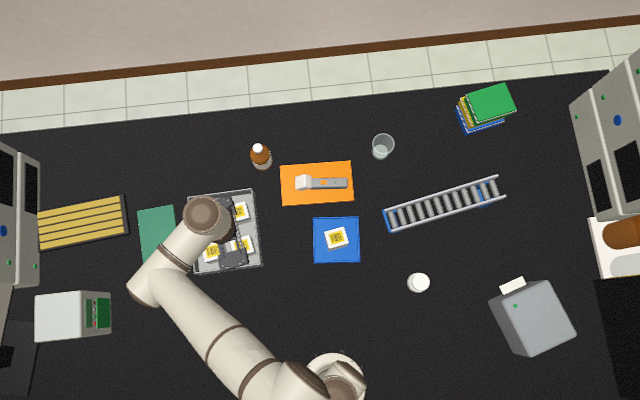

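The lane is empty, four boxes stand in the tote (side picture around (280,245)) and the full box is in the tray. Next I measure the scanner and the label on that box.

Run:
```python
from labels import *
for c in("top","side"):
    im=cv2.imread(f"pics/{c}6.png")
    for a,p in labels(c,im): print(c,a,np.round(p,1),cl(at(c,p,.077)))
im=cv2.imread("pics/top6.png"); cv2.imwrite("pics/z6.png",cv2.resize(im[155:270,270:370],None,fx=5,fy=5,interpolation=cv2.INTER_CUBIC))
o=r.outline_of("top","scanner")[0]; ys,xs=np.nonzero(o["pixels"]);b=cv2.minAreaRect(np.stack([xs,ys],1).astype(np.float32));print(o["score"],b,cv2.boxPoints(b))
# grey handle mask
hsv=cv2.cvtColor(im,cv2.COLOR_BGR2HSV); sub=hsv[165:205,285:352]
m=(sub[...,1]<70)&(sub[...,2]>60); ys,xs=np.nonzero(m); xs=xs+285;ys=ys+165
h=(xs>313); b=cv2.minAreaRect(np.stack([xs[h],ys[h]],1).astype(np.float32));print("handle",b,[cl(at("top",p,.035)) for p in cv2.boxPoints(b)])
```

```text
top 184 [465.8 112.9] [0.8086, -0.5385, 0.077]
top 86 [239.  211.1] [0.5646, 0.2312, 0.077]
top 140 [336. 237.] [0.4477, -0.0631, 0.077]
top 105 [241.6 244.4] [0.4583, 0.2318, 0.077]
top 141 [212.1 250.4] [0.4499, 0.3244, 0.077]
side 173 [348.3 102.8] [0.807, -0.5328, 0.077]
side 70 [353.6 190.8] [0.4458, -0.0604, 0.077]
side 91 [274.5 224.7] [0.562, 0.241, 0.077]
side 100 [300.4 238.7] [0.4523, 0.2352, 0.077]
side 104 [256.1 241.4] [0.5599, 0.3325, 0.077]
side 113 [283.  256.9] [0.4476, 0.3267, 0.077]
0.77 ((320.5, 182.0), (14.0, 51.0), 90.0) [[295. 175.]
 [346. 175.]
 [346. 189.]
 [295. 189.]]
handle ((330.0, 190.0), (24.0, 32.0), 90.0) [[0.6568, -0.0173, 0.035], [0.6447, -0.1221, 0.035], [0.5643, -0.1119, 0.035], [0.5762, -0.0082, 0.035]]
```

View pics/z6.png

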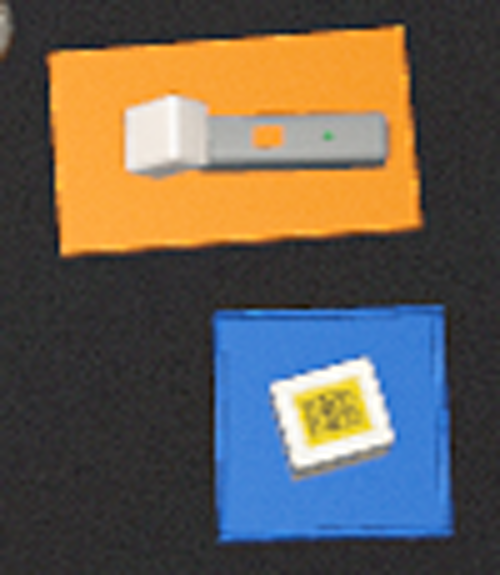

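Run:
```python
from h import *
q=lambda a,b:((a+.5)/5-.5+270,(b+.5)/5-.5+155)
t=at("top",q(386,134.5),.035);h=at("top",q(208,136.5),.035)
d=h-t;print(cl(t),cl(h),"len",np.linalg.norm(d),"yaw",np.degrees(np.arctan2(d[1],d[0])))
d/=np.linalg.norm(d); O=t+.085*d; print("origin",cl(O))
# check: project corners of model on both pics
y=np.array([-d[1],d[0],0])
for c in("top","side"):
    im=cv2.imread(f"pics/{c}6.png") if c=="top" else cv2.imread("pics/side5.png")
    P=[O*[1,1,0]+d*a+y*b+np.array([0,0,z]) for a,b,z in [(-.085,.017,.035),(-.085,-.017,.035),(.045,-.017,.035),(.045,.017,.035),(.092,.023,.07),(.092,-.023,.07),(.05,-.023,.07),(.05,.023,.07),(0,0,.035)]]
    if c=="top":
        big=cv2.resize(im[155:270,270:370],None,fx=5,fy=5,interpolation=cv2.INTER_CUBIC);f,o=5,(270,155)
    else: big=im;f,o=4,(240,90)
    for p in P:
        u=(proj(c,p)-o+.5)*f-.5; cv2.circle(big,(int(u[0]),int(u[1])),3,(0,0,255),1)
    cv2.imwrite(f"pics/m_{c}.png",big)
```

```text
[0.6326, -0.1232, 0.035] [0.6446, -0.0067, 0.035] len 0.11717036735755024 yaw 84.09678686247072
origin [0.6413, -0.0387, 0.035]
```

View pics/m_top.png

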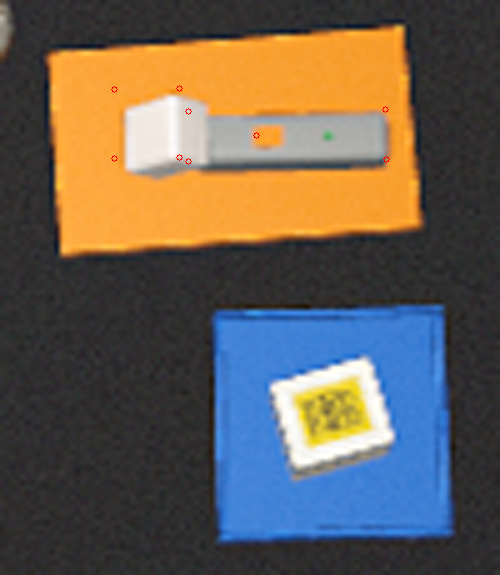

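View pics/m_side.png

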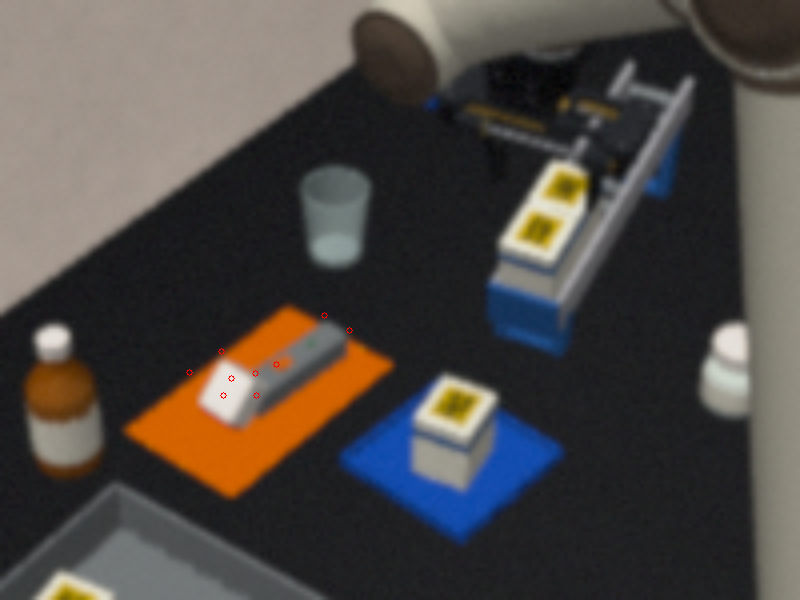

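The label on the full box is at about (0.447, -0.062). Scanner origin is at (0.641, -0.039), yaw 84°, and its axis agrees in both views; the tail edge differs by a few mm between them. Moving above it.

```bash
cat >> h.py <<'E'
SC=np.array([.6413,-.0387]); SR=down(174.1)
E
python3 -c "
from h import *; st(); go([.57,.07,.21],SR)"
```

```text
t 27.97 tcp [0.4614, 0.2388, 0.2225] F [-0.58  0.12 -0.84] w 0.999 j [ 45.  13. -16.   0. -62. -35.]
go [0.6163, -0.2602, 0.0423] [0.0004, -0.0005, 0.0877]  dist mm 201.1  deg 15.8
```

```bash
python3 -m creep '[[1,0.12,-0.05,0,0,0,0.0877],[1,0.24,-0.1,0,0,0,0.0877],[1,0.37,-0.15,0.01,0,0,0.0877],[1,0.5,-0.2,0.03,0,0,0.0877],[1,0.616,-0.26,0.042,0,0,0.0877]]'; python3 -c "
from h import *; st(); go([.6413,-.0387,.15],SR)"
```

```text
time_s: 28.38
tcp_pos: [0.5694, 0.0681, 0.2091]
ee_rot: [[-0.103, -0.995, -0.003], [-0.995, 0.103, -0.002], [0.002, 0.003, -1.0]]
wrist_force: [0.3, 0.9, -0.8]
gripper_width: 1.003
t 28.38 tcp [0.5694, 0.0681, 0.2091] F [ 0.34  0.92 -0.83] w 1.003 j [ 23.  18.  -9.   0. -62. -29.]
go [0.3289, -0.2756, 0.197] [0.0009, -0.0006, -0.0]  dist mm 141.7  deg 0.2
```

```bash
python3 -m creep '[[1,0.1,-0.09,0.02,0,0,0],[1,0.2,-0.18,0.07,0,0,0],[1,0.3,-0.26,0.13,0,0,0],[1,0.329,-0.275,0.19,0,0,0],[1,0.329,-0.275,0.197,0,0,0]]'; python3 -c "
from h import *; st()
for c in ('side','top'):
    im=r.capture(c); x,y=map(int,proj(c,[.65,-.03,.03])); cv2.imwrite(f'pics/{c}7.png',cv2.resize(im[y-60:y+60,x-75:x+75],None,fx=5,fy=5,interpolation=cv2.INTER_CUBIC))
go([.6413,-.0387,.06],SR)"
```

```text
time_s: 28.8
tcp_pos: [0.639, -0.042, 0.1441]
ee_rot: [[-0.108, -0.994, -0.013], [-0.994, 0.108, -0.002], [0.003, 0.012, -1.0]]
wrist_force: [-0.2, 0.5, -1.0]
gripper_width: 1.003
t 28.8 tcp [0.639, -0.042, 0.1441] F [-0.21  0.55 -0.97] w 1.003 j [ 11.  28.  -4.  -0. -59. -17.]
go [-0.0036, -0.0067, 0.2927] [0.0023, -0.0009, -0.0005]  dist mm 87.8  deg 0.5
```

View pics/side7.png

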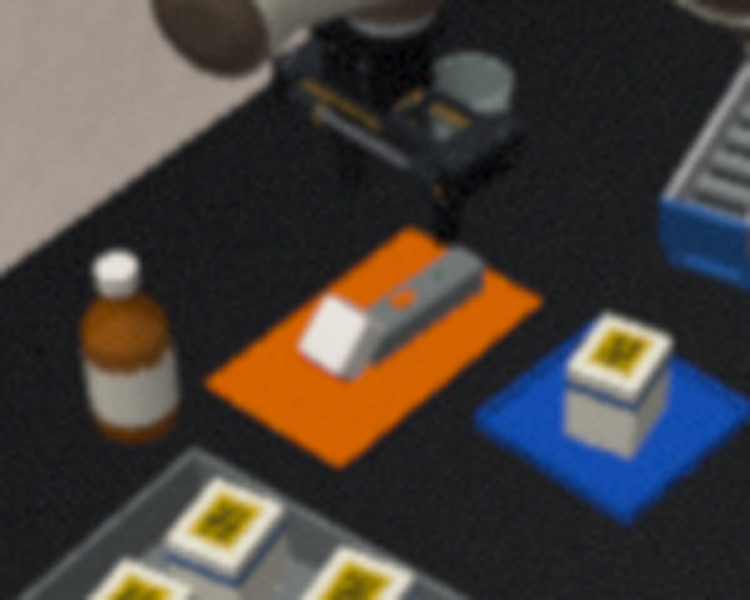

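View pics/top7.png

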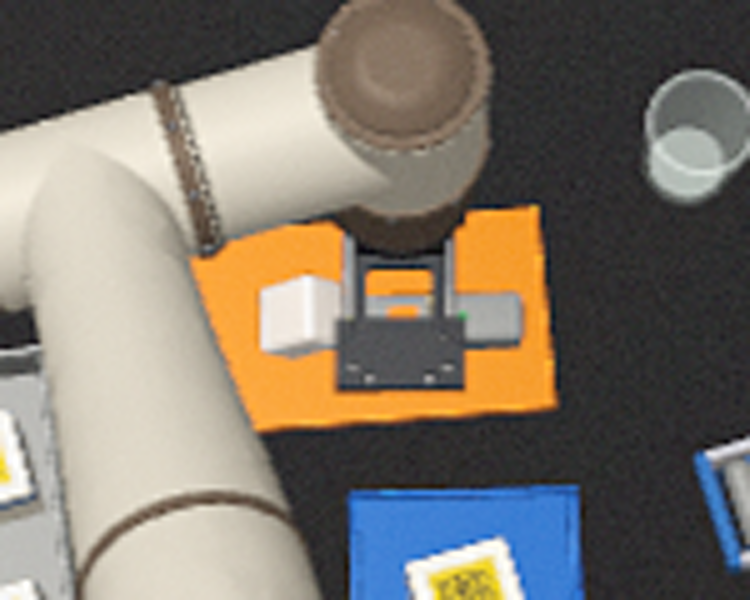

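The scanner hasn't moved (at (390,310) in the side crop) and the gripper is over the handle. I'll grip 5 mm toward the tail to keep the body clear of the head.

```bash
python3 -m creep '[[1,0.005,-0.007,0.08,0.002,0,0],[1,0.01,-0.007,0.17,0.002,0,0],[1,0.01,-0.007,0.26,0.002,0,0],[1,0.01,-0.007,0.29,0.002,0,0]]'; python3 -c "
from h import *; st(); go([.6408,-.0437,.0265],SR)"
```

```text
time_s: 29.23
tcp_pos: [0.6385, -0.0415, 0.0583]
ee_rot: [[-0.103, -0.995, -0.006], [-0.995, 0.103, -0.003], [0.003, 0.006, -1.0]]
wrist_force: [-0.4, 0.6, -0.7]
gripper_width: 1.001
t 29.23 tcp [0.6385, -0.0415, 0.0583] F [-0.44  0.58 -0.73] w 1.001 j [ 11.  33.  -9.   0. -48. -17.]
go [0.0062, -0.0089, 0.1059] [0.0019, -0.0011, -0.0001]  dist mm 31.9  deg 0.4
```

```bash
python3 -m creep '[[1,0.006,-0.009,0.04,0.002,0,0],[1,0.006,-0.009,0.075,0.002,0,0],[1,0.006,-0.009,0.1,0.002,0,0],[1,0.006,-0.009,0.103,0.002,0,0]]'; python3 -c "
from h import *; st(); go([.6408,-.0437,.0265],SR)"
```

```text
time_s: 29.57
tcp_pos: [0.6404, -0.043, 0.0269]
ee_rot: [[-0.103, -0.995, -0.001], [-0.995, 0.103, -0.003], [0.004, 0.001, -1.0]]
wrist_force: [0.4, -0.3, 0.2]
gripper_width: 1.001
t 29.57 tcp [0.6404, -0.043, 0.0269] F [ 0.39 -0.35  0.2 ] w 1.001 j [ 11.  36. -10.   0. -44. -17.]
go [0.0021, -0.0015, 0.0013] [0.0002, -0.0011, 0.0001]  dist mm 0.9  deg 0.2
```

```bash
python3 -m creep '[[0,0,0,0,0,0,0],[0,0,0,0,0,0,0],[0,0,0,0,0,0,0],[0,0,0,0,0,0,0],[0,0,0,0,0,0,0]]';python3 -m creep '[[0,0,0,0,0,0,0],[0,0,0,0,0,0,0],[0,0,0,0,0,0,0],[0,0,0,0,0,0,0],[0,0,0,0,0,0,0]]';python3 -m creep '[[0,0,0,0,0,0,0],[0,0,0,0,0,0,0],[0,0,0,0,0,0,0],[0,0,0,0,0,0,0],[0,0,0,0,0,0,0]]'; python3 -c "from h import *; st()"
```

```text
time_s: 29.98
tcp_pos: [0.6407, -0.043, 0.0275]
ee_rot: [[-0.103, -0.995, -0.0], [-0.995, 0.103, -0.003], [0.003, -0.0, -1.0]]
wrist_force: [-1.0, -0.3, -0.0]
gripper_width: 0.709
time_s: 30.4
tcp_pos: [0.6409, -0.0431, 0.0276]
ee_rot: [[-0.103, -0.995, 0.0], [-0.995, 0.103, -0.003], [0.003, -0.001, -1.0]]
wrist_force: [0.3, 0.6, 0.3]
gripper_width: 0.39
time_s: 30.82
tcp_pos: [0.6409, -0.0431, 0.0276]
ee_rot: [[-0.103, -0.995, 0.0], [-0.995, 0.103, -0.003], [0.003, -0.001, -1.0]]
wrist_force: [0.1, -0.5, -0.1]
gripper_width: 0.39
t 30.82 tcp [0.6409, -0.0431, 0.0276] F [ 0.14 -0.46 -0.13] w 0.39 j [ 11.  36. -10.   0. -44. -17.]
```

Gripped (33.9 mm). Lifting.

```bash
python3 -m creep '[[0,0,0,-0.06,0,0,0],[0,0,0,-0.16,0,0,0],[0,0,0,-0.28,0,0,0],[0,0,0,-0.4,0,0,0],[0,0,0,-0.5,0,0,0]]'; python3 -c "
from h import *; st(); go([.53,-.13,.19],SR)"
```

```text
time_s: 31.23
tcp_pos: [0.6408, -0.0426, 0.1796]
ee_rot: [[-0.102, -0.995, 0.001], [-0.995, 0.102, -0.003], [0.003, -0.001, -1.0]]
wrist_force: [0.4, -0.6, -2.0]
gripper_width: 0.39
t 31.23 tcp [0.6408, -0.0426, 0.1796] F [ 0.35 -0.6  -1.96] w 0.39 j [ 11.  26.  -2.   0. -62. -17.]
go [0.3278, 0.3374, -0.0341] [-0.0004, -0.001, 0.0001]  dist mm 141.5  deg 0.2
```

```bash
python3 -m creep '[[0,0.05,0.05,-0.03,0,0,0],[0,0.13,0.13,-0.034,0,0,0],[0,0.21,0.21,-0.034,0,0,0],[0,0.28,0.29,-0.034,0,0,0],[0,0.328,0.337,-0.034,0,0,0]]'; python3 -c "
from h import *; st(); go([.4324,-.2027,.175],SR)"
```

```text
time_s: 31.65
tcp_pos: [0.5266, -0.1311, 0.1894]
ee_rot: [[-0.104, -0.995, -0.002], [-0.995, 0.104, -0.002], [0.003, 0.002, -1.0]]
wrist_force: [-0.1, -0.3, -2.0]
gripper_width: 0.388
t 31.65 tcp [0.5266, -0.1311, 0.1894] F [-0.07 -0.31 -2.05] w 0.388 j [  3.  17. -15.   0. -58.  -9.]
go [0.2698, 0.2874, 0.0493] [0.0006, -0.0009, -0.0003]  dist mm 119.2  deg 0.2
```

```bash
python3 -m creep '[[0,0.05,0.05,0,0,0,0],[0,0.12,0.13,0.01,0,0,0],[0,0.19,0.2,0.02,0,0,0],[0,0.25,0.26,0.04,0,0,0],[0,0.27,0.287,0.049,0,0,0]]'; python3 -m creep '[[0,0,0,0,0,0,0]]'; python3 -c "
from h import *; st()
for c in ('side','top'):
    im=r.capture(c); x,y=map(int,proj(c,[.44,-.12,.1])); cv2.imwrite(f'pics/{c}8.png',cv2.resize(im[y-60:y+60,x-75:x+75],None,fx=5,fy=5,interpolation=cv2.INTER_CUBIC))
go([.4324,-.2027,.148],SR)"
```

```text
time_s: 32.07
tcp_pos: [0.4289, -0.2037, 0.1741]
ee_rot: [[-0.106, -0.994, -0.005], [-0.994, 0.106, -0.001], [0.002, 0.005, -1.0]]
wrist_force: [-0.5, -0.1, -1.8]
gripper_width: 0.384
time_s: 32.15
tcp_pos: [0.4266, -0.2043, 0.1733]
ee_rot: [[-0.109, -0.994, -0.008], [-0.994, 0.109, -0.001], [0.001, 0.007, -1.0]]
wrist_force: [0.1, 0.2, -1.8]
gripper_width: 0.388
t 32.15 tcp [0.4266, -0.2043, 0.1733] F [ 0.13  0.25 -1.76] w 0.388 j [ -6.  11. -26.   0. -54.  -1.]
go [-0.0048, -0.012, 0.0865] [0.0017, -0.0006, -0.0014]  dist mm 26.2  deg 0.4
```

View pics/side8.png

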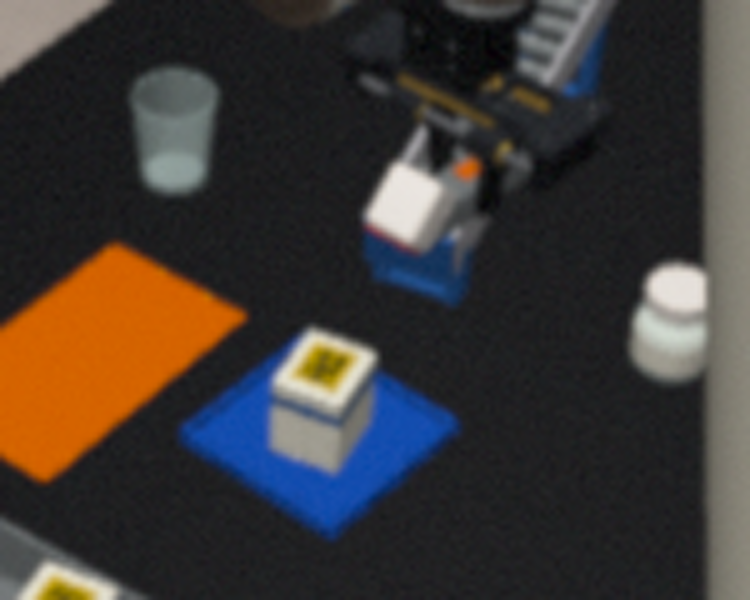

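View pics/top8.png

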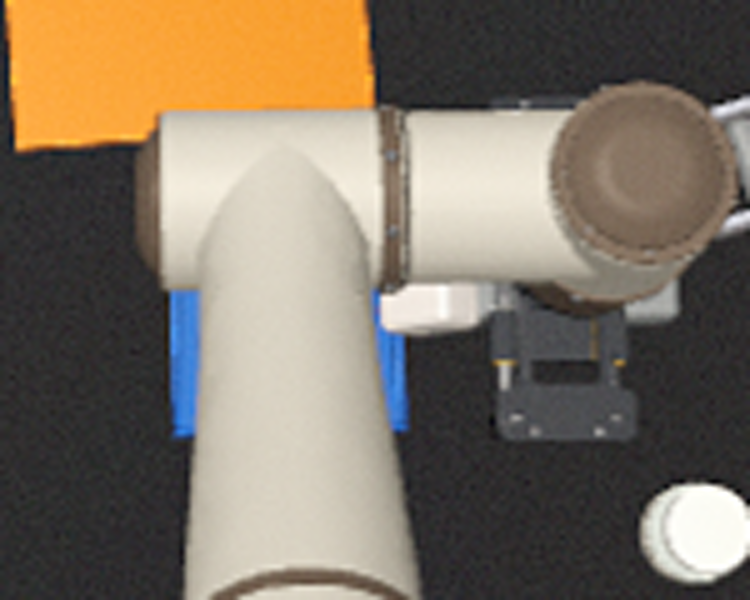

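The scanner is held level with its head toward the box; head at (405,205) in the side crop, box at (325,400). I lower it to the reading height.

```bash
python3 -m creep '[[0,-0.005,-0.012,0.03,0.002,0,-0.001],[0,-0.005,-0.012,0.06,0.002,0,-0.001],[0,-0.005,-0.012,0.083,0.002,0,-0.001],[0,-0.005,-0.012,0.083,0.002,0,-0.001]]';  python3 -c "
from h import *; st()
go([.4324,-.2027,.148],SR)"
```

```text
time_s: 32.58
tcp_pos: [0.4318, -0.2019, 0.1472]
ee_rot: [[-0.103, -0.995, -0.003], [-0.995, 0.103, -0.001], [0.001, 0.003, -1.0]]
wrist_force: [-0.3, 0.0, -2.4]
gripper_width: 0.386
t 32.58 tcp [0.4318, -0.2019, 0.1472] F [-0.29  0.05 -2.39] w 0.386 j [ -5.  13. -27.   0. -50.  -1.]
go [0.0025, -0.0022, -0.0028] [0.001, -0.0004, -0.0002]  dist mm 1.3  deg 0.2
```

Run:
```python
from h import *
s=r.sense(); st(); R=s["ee_rot"]; 
d=-R[:,0]; y=R[:,1]*-1; up=-R[:,2]; y=np.cross(up,d)
O=s["tcp_pos"]+.0044*d-.0246*up; print("O",cl(O),"focus",cl(O+.137*d-.038*up),"window",cl(O+.08*d+.019*up))
for c in("side","top"):
    im=r.capture(c); x0,y0=map(int,proj(c,[.44,-.12,.1])); x0-=75;y0-=60
    big=cv2.resize(im[y0:y0+120,x0:x0+150],None,fx=5,fy=5,interpolation=cv2.INTER_CUBIC)
    for (a,b,z),col in [((-.085,.017,.032),0),((-.085,-.017,.032),0),((-.085,-.017,0),0),((.092,.023,0),1),((.092,-.023,0),1),((.08,0,.019),2),((.137,0,-.038),2),((.092,.023,.067),1),((.092,-.023,.067),1)]:
        u=(proj(c,O+a*d+b*y+z*up)-(x0,y0)+.5)*5-.5; cv2.circle(big,(int(u[0]),int(u[1])),4,[(0,0,255),(0,255,0),(255,0,255)][col],1)
    cv2.imwrite(f"pics/{c}9.png",big)
```

```text
t 32.58 tcp [0.4318, -0.2019, 0.1472] F [-0.29  0.05 -2.39] w 0.386 j [ -5.  13. -27.   0. -50.  -1.]
O [0.4322, -0.1975, 0.1225] focus [0.4462, -0.0613, 0.0844] window [0.4405, -0.118, 0.1414]
```

View pics/side9.png

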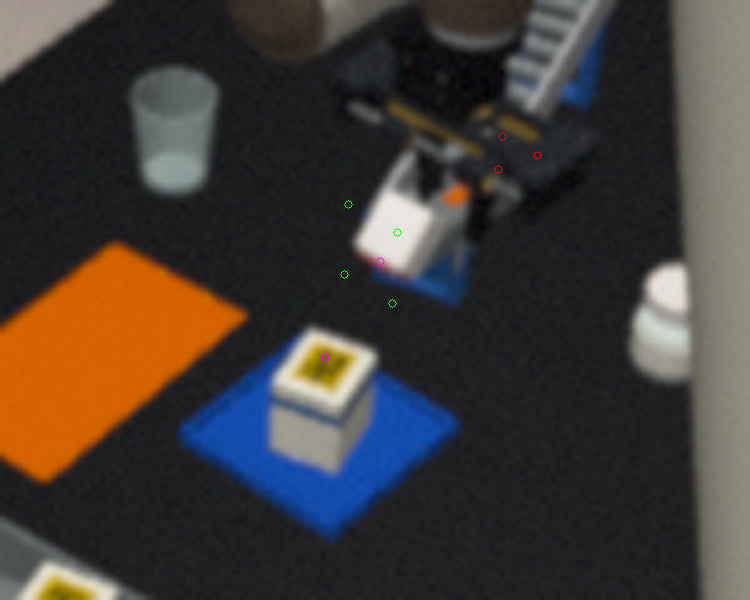

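View pics/top9.png

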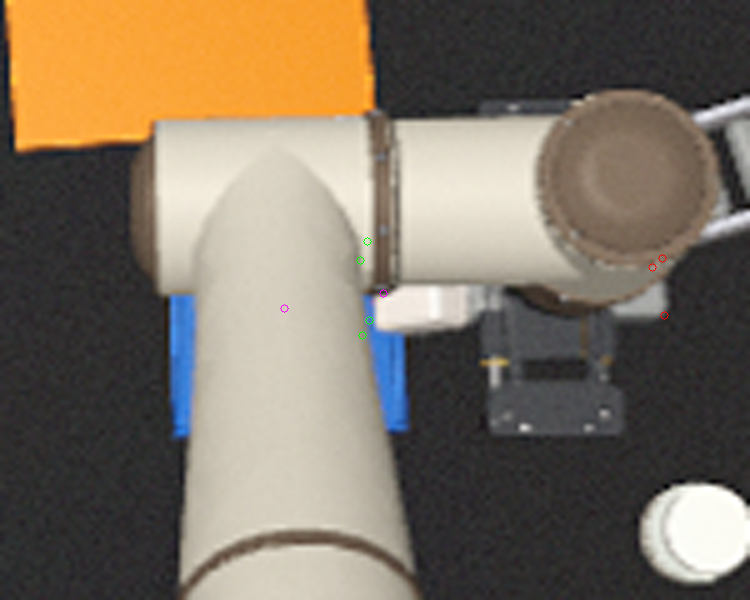

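The predicted window point (380,262) in the side crop falls on the red window edge, and the predicted focus point falls on the label at (325,358). Now I hold.

```bash
python3 -m creep '[[0,0.002,-0.002,-0.003,0,0,0],[0,0.002,-0.002,-0.003,0,0,0],[0,0.002,-0.002,-0.003,0,0,0],[0,0.002,-0.002,-0.003,0,0,0],[0,0.002,-0.002,-0.003,0,0,0]]'|grep -E "time|tcp"
for i in 1 2; do python3 -m creep '[[0,0,0,0,0,0,0],[0,0,0,0,0,0,0],[0,0,0,0,0,0,0],[0,0,0,0,0,0,0],[0,0,0,0,0,0,0]]'|grep -E "time|tcp"; done
python3 -c "
from h import *; go([.4324,-.2027,.148],SR)"
```

```text
time_s: 33.1
tcp_pos: [0.4332, -0.2031, 0.1497]
time_s: 33.52
tcp_pos: [0.4332, -0.2031, 0.1497]
time_s: 33.93
tcp_pos: [0.4332, -0.2031, 0.1497]
go [-0.001, 0.0027, 0.0057] [-0.0001, -0.0006, -0.0002]  dist mm 1.9  deg 0.1
```

```bash
python3 -m creep '[[0,0,0.002,0.005,0,0,0],[0,0,0.002,0.01,0,0,0],[0,0,0.002,0.015,0,0,0],[0,0,0.002,0.02,0,0,0],[0,0,0.002,0.02,0,0,0]]'|grep -E "time|tcp"
for i in 1 2 3 4 5 6; do python3 -m creep '[[0,0,0,0,0,0,0],[0,0,0,0,0,0,0],[0,0,0,0,0,0,0],[0,0,0,0,0,0,0],[0,0,0,0,0,0,0]]'|grep -E "time|tcp"; done
python3 -c "
from h import *;st(); go([.4324,-.2027,.148],SR);from labels import *
im=r.capture('side');print([(a,cl(p)) for a,p in labels('side',im)]);go([.53,-.13,.19],SR)"
```

```text
time_s: 34.35
tcp_pos: [0.4323, -0.203, 0.1433]
time_s: 34.77
tcp_pos: [0.4323, -0.203, 0.1433]
time_s: 35.18
tcp_pos: [0.4324, -0.203, 0.1434]
time_s: 35.6
tcp_pos: [0.4324, -0.203, 0.1434]
time_s: 36.02
tcp_pos: [0.4324, -0.203, 0.1434]
time_s: 36.43
tcp_pos: [0.4323, -0.203, 0.1433]
time_s: 36.85
tcp_pos: [0.4324, -0.203, 0.1434]
t 36.85 tcp [0.4324, -0.203, 0.1434] F [-0.71 -0.48 -2.84] w 0.385 j [ -6.  14. -28.   0. -49.  -0.]
go [-0.0009, 0.0, -0.0155] [0.0002, -0.0006, -0.0002]  dist mm 4.7  deg 0.1
[(np.int32(43), [341.7442, 99.6512]), (np.int32(70), [353.6, 190.7571]), (np.int32(91), [274.5165, 224.6923]), (np.int32(100), [300.43, 238.69]), (np.int32(104), [256.0673, 241.4135]), (np.int32(113), [282.9912, 256.8673])]
go [-0.2753, -0.2985, -0.1561] [0.0002, -0.0006, -0.0002]  dist mm 130.5  deg 0.1
```

Held for over 2 s, with all box labels unmoved. Taking the scanner back to the mat.

```bash
python3 -m creep '[[0,-0.01,-0.01,-0.08,0,0,0],[0,-0.06,-0.06,-0.15,0,0,0],[0,-0.13,-0.14,-0.156,0,0,0],[0,-0.2,-0.22,-0.156,0,0,0],[0,-0.275,-0.298,-0.156,0,0,0]]' | grep -E "time|tcp|wid"; python3 -c "
from h import *; st(); go([.6435,-.0435,.18],SR)"
```

```text
time_s: 37.32
tcp_pos: [0.531, -0.1295, 0.1908]
gripper_width: 0.39
t 37.32 tcp [0.531, -0.1295, 0.1908] F [ 0.68 -0.63 -3.16] w 0.39 j [  3.  17. -15.   0. -58.  -9.]
go [-0.3241, -0.3431, 0.0358] [-0.0004, -0.0005, -0.0004]  dist mm 142.0  deg 0.1
```

```bash
python3 -m creep '[[0,-0.06,-0.06,0,0,0,0],[0,-0.14,-0.15,0.01,0,0,0],[0,-0.22,-0.23,0.02,0,0,0],[0,-0.29,-0.31,0.035,0,0,0],[0,-0.324,-0.343,0.036,0,0,0]]' | grep -E "time|tcp|wid"; python3 -c "
from h import *; st(); go([.6435,-.0435,.06],SR)"
```

```text
time_s: 37.73
tcp_pos: [0.6459, -0.0412, 0.1783]
gripper_width: 0.39
t 37.73 tcp [0.6459, -0.0412, 0.1783] F [-0.06 -0.33 -2.28] w 0.39 j [ 11.  27.  -1.   0. -62. -17.]
go [0.0079, 0.0077, 0.3942] [-0.0003, -0.0005, 0.0002]  dist mm 118.3  deg 0.1
```

```bash
python3 -m creep '[[0,0.008,0.008,0.08,0,0,0],[0,0.008,0.008,0.18,0,0,0],[0,0.008,0.008,0.28,0,0,0],[0,0.008,0.008,0.36,0,0,0],[0,0.008,0.008,0.385,0,0,0]]' | grep -E "time|tcp|wid"; python3 -c "
from h import *; st(); go([.6435,-.0435,.031],SR)"
```

```text
time_s: 38.15
tcp_pos: [0.6403, -0.0437, 0.0578]
gripper_width: 0.389
t 38.15 tcp [0.6403, -0.0437, 0.0578] F [-0.92 -0.6  -3.35] w 0.389 j [ 11.  34.  -9.   0. -48. -16.]
go [-0.0021, -0.0113, 0.0891] [0.0026, -0.001, -0.0001]  dist mm 27.0  deg 0.5
```

```bash
python3 -m creep '[[0,-0.002,-0.011,0.03,0.0026,0,0],[0,-0.002,-0.011,0.06,0.0026,0,0],[0,-0.002,-0.011,0.08,0.0026,0,0],[0,-0.002,-0.011,0.088,0.0026,0,0],[0,-0.002,-0.011,0.088,0.0026,0,0]]' ; python3 -c "
from h import *; st(); go([.6435,-.0435,.0285],SR)"
```

```text
time_s: 38.57
tcp_pos: [0.6436, -0.0435, 0.0315]
ee_rot: [[-0.103, -0.995, 0.0], [-0.995, 0.103, -0.003], [0.003, -0.0, -1.0]]
wrist_force: [1.0, 0.2, -1.3]
gripper_width: 0.385
t 38.57 tcp [0.6436, -0.0435, 0.0315] F [ 0.99  0.24 -1.31] w 0.385 j [ 11.  35. -10.   0. -45. -17.]
go [-0.0, 0.0002, 0.01] [-0.0001, -0.001, -0.0001]  dist mm 3.0  deg 0.2
```

```bash
python3 -m creep '[[0,0,0,0.005,0,0,0],[0,0,0,0.01,0,0,0],[0,0,0,0.01,0,0,0]]' |grep -E "tcp|force"; python3 -m creep '[[0.7,0,0,0,0,0,0],[0.7,0,0,0,0,0,0],[0.7,0,0,0,0,0,0],[0.7,0,0,0,0,0,0],[0.7,0,0,0,0,0,0]]'; python3 -m creep '[[0.8,0,0,-0.05,0,0,0],[0.9,0,0,-0.15,0,0,0],[1,0,0,-0.28,0,0,0],[1,0,0,-0.41,0,0,0],[1,0,0,-0.54,0,0,0]]'; python3 -c "
from h import *; st(); go([.48,.02,.3])"
```

```text
tcp_pos: [0.6437, -0.0435, 0.029]
wrist_force: [0.4, 0.2, -1.4]
time_s: 39.23
tcp_pos: [0.644, -0.0435, 0.0293]
ee_rot: [[-0.103, -0.995, 0.001], [-0.995, 0.103, -0.003], [0.003, -0.002, -1.0]]
wrist_force: [0.9, 0.3, 0.3]
gripper_width: 0.656
time_s: 39.65
tcp_pos: [0.6434, -0.0431, 0.1931]
ee_rot: [[-0.103, -0.995, 0.001], [-0.995, 0.103, -0.003], [0.003, -0.001, -1.0]]
wrist_force: [1.2, 0.5, -0.9]
gripper_width: 0.962
t 39.65 tcp [0.6434, -0.0431, 0.1931] F [ 1.18  0.53 -0.86] w 0.962 j [ 11.  26.  -1.   0. -64. -17.]
go [-0.1521, 0.5629, -0.3577] [0.0, 0.0, 0.0]  dist mm 205.2  deg 0.0
```

Moving the arm away toward (0.42, -0.3) for a clear view.

```bash
python3 -m creep '[[1,0.1,0.08,-0.1,0,0,0],[1,0.2,0.16,-0.2,0,0,0],[1,0.3,0.24,-0.28,0,0,0],[1,0.4,0.32,-0.28,0,0,0],[1,0.5,0.4,-0.28,0,0,0]]' |grep tcp;  python3 -m creep '[[1,0.12,0.05,0,0,0,0],[1,0.24,0.1,0,0,0,0],[1,0.36,0.15,0,0,0,0],[1,0.48,0.2,0,0,0,0],[1,0.6,0.25,0,0,0,0]]'|grep tcp;python3 -c "
from h import *; from labels import *; st()
for c in ('side','top'):
    im=r.capture(c); cv2.imwrite(f'pics/{c}10.png',im); print(c,[(a,cl(p)) for a,p in labels(c,im)])"
```

```text
tcp_pos: [0.5155, -0.1734, 0.2798]
tcp_pos: [0.4212, -0.3461, 0.2803]
t 40.48 tcp [0.4212, -0.3461, 0.2803] F [ 0.55 -0.35 -0.36] w 0.999 j [-22.  12.  -7.   0. -70.  17.]
side [(np.int32(172), [348.343, 102.7733]), (np.int32(70), [353.6, 190.7571]), (np.int32(91), [274.5165, 224.6923]), (np.int32(100), [300.43, 238.69]), (np.int32(104), [256.0673, 241.4135]), (np.int32(113), [282.9912, 256.8673])]
top [(np.int32(184), [465.8315, 112.913]), (np.int32(135), [236.6222, 211.3704]), (np.int32(136), [207.7206, 215.2353]), (np.int32(140), [335.9643, 237.0429]), (np.int32(143), [241.1608, 245.5804]), (np.int32(144), [212.0625, 250.4097])]
```

View pics/side10.png

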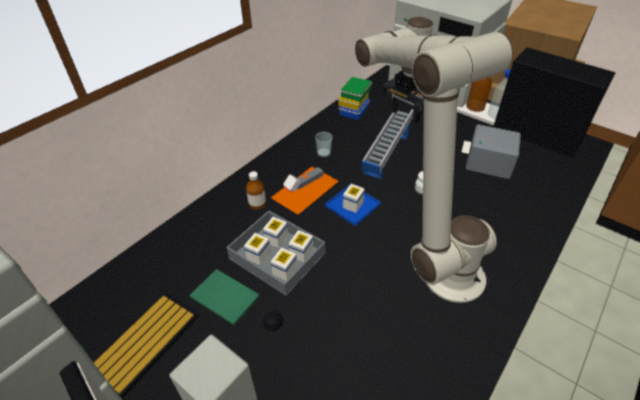

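View pics/top10.png

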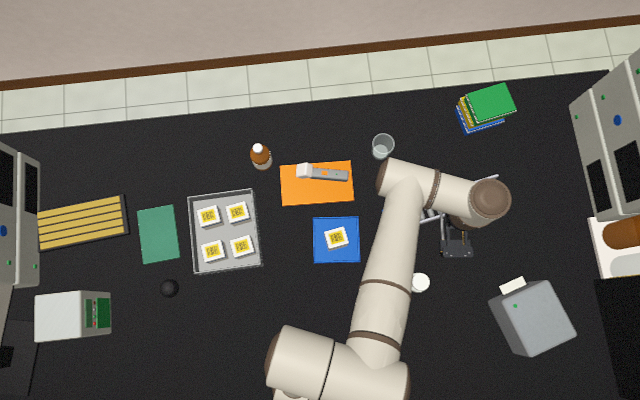

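The scanner has been knocked: it now lies turned nearer the mat's far edge, with the head at (304,170) in top. I'll measure whether it is still within limits.

```bash
python3 -m creep '[[1,0,0,0,0,0,0],[1,0,0,0,0,0,0],[1,0,0,0,0,0,0],[1,0,0,0,0,0,0]]' >/dev/null; python3 -c "
from h import *
im=r.capture('top'); cv2.imwrite('pics/top11.png',cv2.resize(im[155:215,270:370],None,fx=8,fy=8,interpolation=cv2.INTER_CUBIC))
im=r.capture('side'); cv2.imwrite('pics/side11.png',cv2.resize(im[155:220,260:350],None,fx=8,fy=8,interpolation=cv2.INTER_CUBIC));st()"
```

```text
t 41.02 tcp [0.4204, -0.3475, 0.2799] F [ 0.23 -0.26 -0.11] w 1.0 j [-22.  12.  -7.   0. -70.  16.]
```

View pics/top11.png

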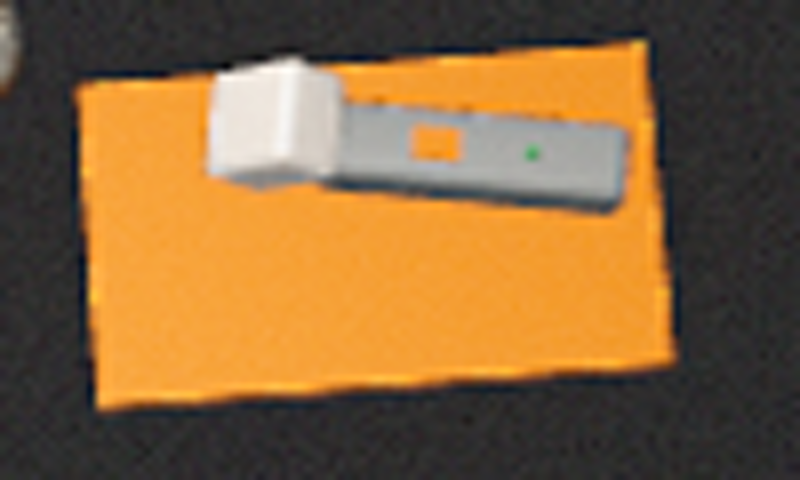

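View pics/side11.png

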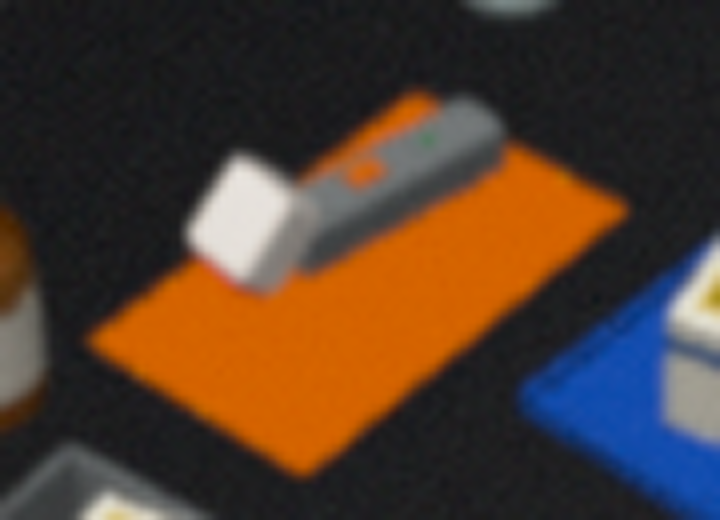

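Run:
```python
from h import *
q=lambda a,b:((a+.5)/8-.5+270,(b+.5)/8-.5+155)
t=at("top",q(624,162),.035);h=at("top",q(342,140),.035);d=h-t;d/=np.linalg.norm(d);O=t+.085*d
print("O",cl(O),"yaw",np.degrees(np.arctan2(d[1],d[0])),"button",cl(at("top",q(437,143),.035)))
m=[at("top",q(*p),.003) for p in((78,87),(647,42),(675,362),(98,408))];C=np.mean(m,0)
ex=(m[0]-m[1]+m[3]-m[2]);ex/=np.linalg.norm(ex);ey=np.array([-ex[1],ex[0],0]);print("C",cl(C),"along",(O-C)@ex,"across",(O-C)@ey)
st()
```

```text
O [0.6714, -0.0452, 0.035] yaw 78.80068458873838 button [0.6718, -0.0529, 0.035]
C [0.6492, -0.0243, 0.003] along -0.020203891210372846 across -0.022926274275676305
t 41.02 tcp [0.4204, -0.3475, 0.2799] F [ 0.23 -0.26 -0.11] w 1.0 j [-22.  12.  -7.   0. -70.  16.]
```

The scanner is still within limits: 20 mm along and 23 mm across from the mat's centre, handle flat on the mat. So I leave it there. Bystanders sit where they were in the first pictures, and the arm is clear.

Run:
```python
from h import *
a=cv2.imread("pics/top0.png").astype(int);b=r.capture("top").astype(int)
for n,(x,y) in dict(reagent=(261,155),beaker=(383,146),notebook=(158,234),mouse=(169,288),jar=(424,283)).items():
    print(n,np.abs(a-b)[y-14:y+15,(x-14 if n!="jar" else x-2):x+15].mean().round(1))
print(r.finish_job())
```

```text
reagent 3.5
beaker 8.7
notebook 2.9
mouse 4.2
jar 6.0
the job is handed in; nothing more can be done
None
```

The job is handed in at about 41 s of the 208 s allowed; no verdict was reported.

- **Boxes:** I took the five boxes one by one from the front of the lane. Four weighed about 1–1.5 N and stand in the grey tote. The second one out weighed about 5 N and stands upright near the middle of the blue tray.
- **Tray placing:** The full box met the tray floor about 5 mm higher than I had worked out, with a brief wrist force of about 36 N. I raised it slightly, checked the pictures, and set it down gently.
- **Scan:** I held the beam on the label for over 2 s. The focus point was worked out at about 1 mm from the label's centre and 4 mm above the lid. The predicted window point fell on the red window edge in the side picture.
- **Scanner:** I laid it back on the mat. It was knocked afterwards, while the arm was away. It still lies flat, about 20 mm along and 23 mm across from the mat's centre, within the 85 and 55 mm limits, so I left it there.
- **Last checks:** The lane is empty, the box labels have not moved since the scan, and the gripper is open and clear of everything. The patches around the reagent bottle, notebook, mouse and jar look as they did at the start. The beaker's patch differed a little more, probably because the arm was close to it in the picture, but it sits at the same place.

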